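Sort the stray units into the foam trays of their kind

TASK

Five finished units are standing loose on the packing bench: sort them into the foam trays, each upright in an empty cell of the tray that already holds units of the same kind, one unit to a cell and standing flat on the cell's floor, so that all three trays are full. Leave the roll of tape and the closed carton where they are.

Things in the scene. Friction and masses are not known exactly. Their poses are not given: they have to be found in the camera images.
- horn_a_mid (a point): First horn unit: block 36 (x) by 44 (y) mm, 40 mm tall, a round hollow cup, dark inside, of 36 mm diameter on top, 70 mm in all. Drab olive plastic, 90 g. Point: its centre, 35 mm above its underside. z up when upright (as at the start), x across the 36 mm, y along the 44 mm. Grip across the 36 mm at half height or a little above, so that the fingertips clear the foam walls.
- horn_b_mid (a point): Second horn unit: block 36 (x) by 44 (y) mm, 40 mm tall, a round hollow cup, dark inside, of 36 mm diameter on top, 70 mm in all. Drab olive plastic, 90 g. Point: its centre, 35 mm above its underside. z up when upright (as at the start), x across the 36 mm, y along the 44 mm. Grip across the 36 mm at half height or a little above, so that the fingertips clear the foam walls.
- flat_a_mid (a point): First flat-topped unit: upright block 36 (x) by 44 (y) mm, 70 mm tall, three thin dark ribs on its flat top. Drab olive plastic, 90 g. Point: its centre, 35 mm above its underside. z up when upright (as at the start), x across the 36 mm, y along the 44 mm. Grip across the 36 mm at half height or a little above, so that the fingertips clear the foam walls.
- flat_b_mid (a point): Second flat-topped unit: upright block 36 (x) by 44 (y) mm, 70 mm tall, three thin dark ribs on its flat top. Drab olive plastic, 90 g. Point: its centre, 35 mm above its underside. z up when upright (as at the start), x across the 36 mm, y along the 44 mm. Grip across the 36 mm at half height or a little above, so that the fingertips clear the foam walls.
- round_a_mid (a point): Round unit: upright cylinder, 38 mm diameter, 70 mm tall, small dark dot on its flat top, a thin lighter band around it. Drab olive plastic, about 90 g. Point given: its centre, half-way up (35 mm above its underside); z up when upright, as at the start. Grip it at or a little above half height.
- tray_horn: Fixed white foam tray 150 (x) by 158 (y) mm with 2x2 cells; the far two (x = +36) hold horn units, the near two (x = -36) are empty. Origin: centre of underside; x away from the robot, y left, z up. Walls and ribs 22 mm high, outer walls 12 thick, cell floors 8 mm up. Cells 54 (x) by 62 (y) mm, centres at x = +-36, y = +-36 mm. The packed units are fast, 70 mm tall like the loose ones.
- tray_flat: Fixed white foam tray 150 (x) by 158 (y) mm with 2x2 cells; the far two (x = +36) hold flat-topped units, the near two (x = -36) are empty. Origin: centre of underside; x away from the robot, y left, z up. Walls and ribs 22 mm high, outer walls 12 thick, cell floors 8 mm up. Cells 54 (x) by 62 (y) mm, centres at x = +-36, y = +-36 mm. The packed units are fast, 70 mm tall like the loose ones.
- tray_round: Fixed white foam tray 150 (x) by 158 (y) mm with 2x2 cells; three hold round units, the near left one (x = -36, y = +36) is empty. Origin: centre of underside; x away from the robot, y left, z up. Walls and ribs 22 mm high, outer walls 12 thick, cell floors 8 mm up. Cells 54 (x) by 62 (y) mm, centres at x = +-36, y = +-36 mm. The packed units are fast, 70 mm tall like the loose ones.
- tape_mid (a point): Bystander, to be left alone: roll of brown packing tape lying flat, 90 mm diameter, 48 mm high. Point given: its centre, half-way up.
- carton_mid (a point): Bystander, to be left alone: closed orange and black carton, 70 by 90 mm, 90 mm high. Point given: its centre, half-way up.
Things that resemble listed ones, but are neither listed nor needed, are in the scene too. Leave any blue look-alike of the part that bears flat_b_mid alone. What is shaped like the part that bears round_a_mid but blue is not meant.

How it is judged:
At the end, for the whole second after the job is handed in: Every unit upright (0.15 rad) and at rest in a near cell of the tray of its kind, its centre within 16 mm of the cell's centre along each tray axis and 37 to 49 mm above the tray's underside (43 on the cell floor); the round unit in the one free cell of its tray (((x of horn_a_mid in the frame of tray_horn between -0.052 and -0.02 m and y of horn_a_mid in the frame of tray_horn between 0.02 and 0.052 m and z of horn_a_mid in the frame of tray_horn between 0.037 and 0.049 m) or (x of horn_a_mid in the frame of tray_horn between -0.052 and -0.02 m and y of horn_a_mid in the frame of tray_horn between -0.052 and -0.02 m and z of horn_a_mid in the frame of tray_horn between 0.037 and 0.049 m)) and angle between each of horn_a_mid, horn_b_mid, flat_a_mid, flat_b_mid, round_a_mid's own z axis and vertical below 0.15 rad and linear speed of each of horn_a, horn_b, flat_a, flat_b, round_a below 0.02 m/s and ((x of horn_b_mid in the frame of tray_horn between -0.052 and -0.02 m and y of horn_b_mid in the frame of tray_horn between 0.02 and 0.052 m and z of horn_b_mid in the frame of tray_horn between 0.037 and 0.049 m) or (x of horn_b_mid in the frame of tray_horn between -0.052 and -0.02 m and y of horn_b_mid in the frame of tray_horn between -0.052 and -0.02 m and z of horn_b_mid in the frame of tray_horn between 0.037 and 0.049 m)) and ((x of flat_a_mid in the frame of tray_flat between -0.052 and -0.02 m and y of flat_a_mid in the frame of tray_flat between 0.02 and 0.052 m and z of flat_a_mid in the frame of tray_flat between 0.037 and 0.049 m) or (x of flat_a_mid in the frame of tray_flat between -0.052 and -0.02 m and y of flat_a_mid in the frame of tray_flat between -0.052 and -0.02 m and z of flat_a_mid in the frame of tray_flat between 0.037 and 0.049 m)) and ((x of flat_b_mid in the frame of tray_flat between -0.052 and -0.02 m and y of flat_b_mid in the frame of tray_flat between 0.02 and 0.052 m and z of flat_b_mid in the frame of tray_flat between 0.037 and 0.049 m) or (x of flat_b_mid in the frame of tray_flat between -0.052 and -0.02 m and y of flat_b_mid in the frame of tray_flat between -0.052 and -0.02 m and z of flat_b_mid in the frame of tray_flat between 0.037 and 0.049 m)) and x of round_a_mid in the frame of tray_round between -0.052 and -0.02 m and y of round_a_mid in the frame of tray_round between 0.02 and 0.052 m and z of round_a_mid in the frame of tray_round between 0.037 and 0.049 m); the robot touches nothing.
It fails at once if the roll of tape is moved by more than 20 mm (distance of tape_mid from where it was at the start of the episode above 0.02 m).
It fails at once if the closed carton is moved by more than 20 mm (distance of carton_mid from where it was at the start of the episode above 0.02 m).
It also fails if it takes over 115 s, if anything falls off the work surface, if the arm or the gripper's body presses on something with over 40 N, if the wrist force passes 120 N, or if a joint passes its speed limit or range.

ROBOT

A 6-joint arm with a two-finger parallel gripper is mounted at the origin on the work surface. World frame = base frame: x ahead of the robot, y to its left, z up, the work surface at z = 0. Lengths are in m, angles in rad, forces in N, time in s.
With the tool pointing down it reaches from about 0.425 to 0.925 m from the base axis. Payload 12.5 kg.
Tool frame: the origin (TCP) lies at the very end of the fingers, on their centre line; the grasp point (between the pads) lies 19 mm behind it (env.grip_depth is the distance from the TCP to the grasp point, in m); z points along the fingers, y is the direction in which the jaws open and shut (so a half turn about z gives the same grasp; the last joint's range is limited). The gripper opens to 85 mm and grips with 20 to 120 N. Pads are 22 mm wide; open, the fingers measure 114 mm over their backs; the gripper's body (76 mm by 85 mm) begins 54 mm behind the grasp point. The pads swing forward as they close: fully open they stand 13 mm farther back than shut.
Start: joints at [-1.268, 0.491, 1.559, -0, 1.092, -0.106], TCP at [0.248, -0.574, 0.231] pointing down, gripper open.
Joint ranges: [-3.1, 3.1], [-0.84, 2.19], [0.05, 2.79], [-1.13, 4.28], [0.06, 2.93], [-2.69, 2.69]. Speed limits (rad/s): [2.22, 2.22, 2.79, 3.14, 3.14, 3.14].

INTERFACE

Orientations are given as a rotation vector (axis times angle).
In Python, from cell import env, capture, camera_info, order gives the robot as it stands.
- The arm moves only by the tool jog_arm, never from a script. Its argument "rows" is a list of rows, each a list of 4 numbers: the shift along the tool's x, y, z in m, then the turn about the tool's z in degrees. In form: [[dx, dy, dz, yaw], ...]. A call has 1 to 12 rows; each row shifts and turns the pose as measured when the row begins, along the tool's axes as they then stand; what a row does not reach is not made up. A row lasts 1/8 s, in which the tool goes at most 62.5 mm and 10.7 degrees, less where a joint would pass 70% of its speed; a pose out of reach is approached as far as the arm can. A call is refused whole if a number of a shift passes 0.0625 or a number of a turn 10.7, either way. A call with a gripper value outside its range is refused whole. "hand" is the opening, from -1 (shut) to 1 (fully open), set as the call begins (left out, the last holds). The fingers move at their own pace and stop on an object; "newtons" is the grip in N (left out, the last holds). Time passes only in rows, so rows that do not move let the fingers close. It gives the time, the measured TCP pose, the force and the opening at its end, in the units of the state.
- env.read_state(): the state, without advancing time (a new reading comes with each control period).
- capture(name): name is "side" or "top" or "wrist"; returns the picture (420x560x3 uint8, red, green, blue); there is no depth.
- camera_info(name): a dict with "fx", "fy", "cx", "cy" (pixels), "dist_coeffs" ([k1, k2, p1, p2, k3] as OpenCV has them; the pictures are not rectified), "camera_from_world" (4x4, takes a point from world to camera coordinates). Camera axes: x right, y down, z forward; pixel columns grow to the right and rows downward; lengths in m; the calibration is good to about 2 mm. A picture is of the moment at which its call begins: read the wrist's pose just before it. camera_info takes no time and is no camera call; for the wrist camera it gives the pose at the moment of the call.
- order.close_job(): hands the job in, once; it reports no verdict.
The state is a dict: "time": time; "joints": joint angles; "joint_velocities": joint speeds; "effort": joint torques, N m; "position": TCP position; "tool_rot": TCP orientation; "force": force on the tool from outside, world axes, zero at the start; "ft_torque": the same for the moment, N m; "grip_width": opening from 0.0 (shut) to 1.0 (fully open).
Only numpy, scipy, OpenCV 4.12 (cv2) and the standard library are available. Lean on these libraries where they do the work, as an engineer would, in place of code of your own. Each camera call takes 0.05 s, during which the arm holds its last target.

## Working session

There is one attempt and no reset: what is moved stays moved. The work goes in short steps, Python scripts to look and compute and a tool call to move; the robot and the scene stay as the last step left them, time stands still between calls to the robot, and variables do not carry over. Pictures are saved under pics/ and viewed, and the job is handed in when it is done.

Besides the shell and the picture viewer there is one more tool, called after "Call:" by a JSON object that holds its "name" and its "arguments". jog_arm: Moves the arm, as the interface text tells. Its arguments: {"type":"object","properties":{"rows":{"type":"array","items":{"type":"array","items":{"type":"number"}}},"hand":{"type":"number"},"newtons":{"type":"number"}},"required":["rows"]}

```bash
ls; mkdir -p pics
python3 - <<'E'
from cell import env,capture,camera_info,order
import cv2,numpy as np
for n in("top","side","wrist"):
    im=capture(n); cv2.imwrite(f"pics/{n}0.png",im[:,:,::-1])
    c=camera_info(n); print(n,c["fx"],c["cx"],c["cy"],c["dist_coeffs"]); print(np.round(c["camera_from_world"],4).tolist())
s=env.read_state(); print(s["time"],s["position"],s["tool_rot"],s["grip_width"])
E
```

```text
pics
top 430.24078561333766 283.7841389273762 220.6199242992688 [-0.09068824  0.          0.          0.          0.        ]
[[0.0082, -1.0, 0.0012, -0.0239], [-0.9938, -0.0083, -0.1107, 0.5448], [0.1107, -0.0003, -0.9939, 1.1007], [0.0, 0.0, 0.0, 1.0]]
side 489.68989249449515 276.5815387838424 215.162623831308 [0.01025417 0.         0.         0.         0.        ]
[[0.9971, -0.0762, -0.0034, -0.5266], [-0.0413, -0.5017, -0.8641, 0.084], [0.0642, 0.8617, -0.5033, 1.1924], [0.0, 0.0, 0.0, 1.0]]
wrist 305.2666043967085 277.6672356660187 207.73741230610926 [-0.05348976  0.          0.          0.          0.        ]
[[0.397, -0.9178, -0.0004, -0.6259], [-0.8771, -0.3795, 0.2943, -0.0383], [-0.2703, -0.1165, -0.9557, 0.3784], [0.0, 0.0, 0.0, 1.0]]
0.15 [ 0.24841941 -0.57333722  0.23087359] [-3.07539818e+00 -6.37510487e-01  1.25988360e-04] 0.9982476847203531
```

View pics/top0.png

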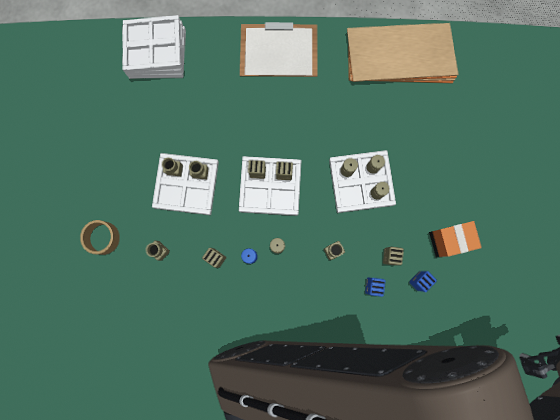

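View pics/side0.png

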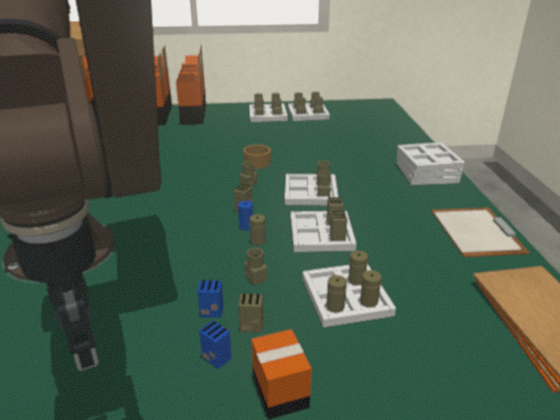

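View pics/wrist0.png

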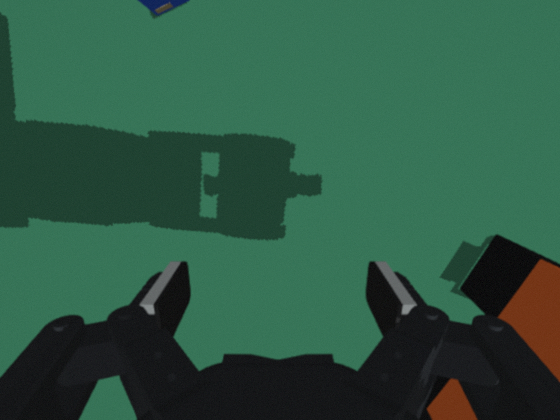

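Candidates in the top picture:
- Horns: (157,250) and (335,250).
- Olive flats: (214,257) and (394,256).
- Olive round: (277,245).
- Look-alikes to avoid: blue round (249,256), blue flats (375,287) and (424,281), and the packed units in the trays.

The trays are horn at (185,183), flat at (270,185) and round at (363,181). Next I'll check close crops and measure.

```bash
cat > h.py <<'E'
from cell import env,capture,camera_info,order
import cv2,numpy as np
def rays(n,pts,z,c=None):
    c=c or camera_info(n); K=np.array([[c["fx"],0,c["cx"]],[0,c["fy"],c["cy"]],[0,0,1]])
    p=cv2.undistortPoints(np.array(pts,float).reshape(-1,1,2),K,np.array(c["dist_coeffs"],float)).reshape(-1,2)
    T=np.array(c["camera_from_world"]); R=T[:3,:3]; o=-R.T@T[:3,3]
    d=np.c_[p,np.ones(len(p))]@R
    return o+d*((z-o[2])/d[:,2])[:,None]
E
python3 - <<'E'
import cv2,numpy as np
im=cv2.imread("pics/top0.png")
a=cv2.resize(im[225:305,130:450],None,fx=2.5,fy=2.5,interpolation=cv2.INTER_CUBIC)
b=cv2.resize(im[140:225,140:410],None,fx=2.9,fy=2.9,interpolation=cv2.INTER_CUBIC)[:,:800]
b=cv2.copyMakeBorder(b,0,0,0,800-b.shape[1],0)
cv2.imwrite("pics/crop1.png",np.vstack([a,b]))
E
```

```text
(no output)
```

View pics/crop1.png

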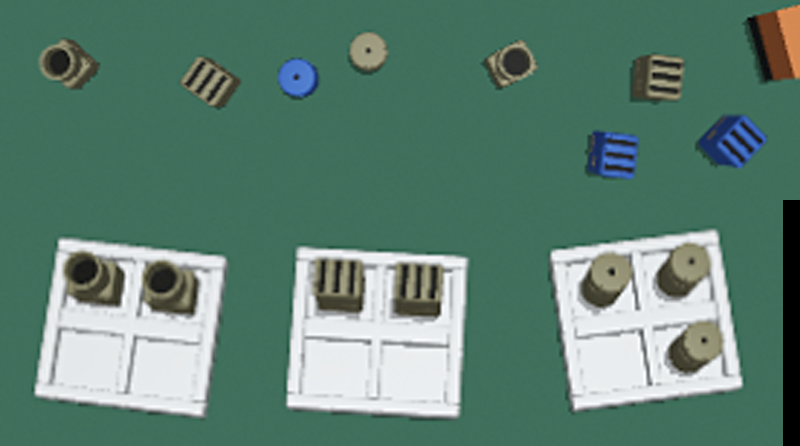

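Run:
```python
from h import *
im=cv2.imread("pics/top0.png"); hsv=cv2.cvtColor(im,cv2.COLOR_BGR2HSV)
g=cv2.cvtColor(im,cv2.COLOR_BGR2GRAY)
# trays
m=((hsv[...,1]<60)&(hsv[...,2]>120)).astype(np.uint8); m[:130]=0;m[230:]=0; m[:,420:]=0
cs,_=cv2.findContours(m,cv2.RETR_EXTERNAL,cv2.CHAIN_APPROX_NONE)
for c in sorted(cs,key=cv2.contourArea)[-3:]:
    w=rays("top",cv2.convexHull(c)[:,0],0.022)[:,:2]
    r=cv2.minAreaRect((w*1000).astype(np.float32)); print("tray",cv2.boundingRect(c),r)
c=camera_info("top");print("cam",)
# olive units
m=((hsv[...,0]>12)&(hsv[...,0]<38)&(hsv[...,1]>25)).astype(np.uint8); m[:230]=0;m[275:]=0
print([hsv[int(y),int(x)].tolist() for x,y in((277,243),(206,256),(400,252),(150,200))])
cs,_=cv2.findContours(m,cv2.RETR_EXTERNAL,cv2.CHAIN_APPROX_NONE)
for c in cs:
    if cv2.contourArea(c)<80: continue
    b=cv2.boundingRect(c); print(b,cv2.contourArea(c),cv2.minEnclosingCircle(c),rays("top",[[b[0]+b[2]/2-.5,b[1]+b[3]/2-.5]],.07)[0].round(4))
```

```text
tray (330, 150, 66, 63) ((656.1195068359375, -229.95010375976562), (152.75326538085938, 159.6360626220703), 8.006230354309082)
tray (152, 153, 66, 62) ((645.4747924804688, 247.6638641357422), (162.32472229003906, 152.88462829589844), 83.54876708984375)
tray (238, 156, 64, 59) ((641.43505859375, 18.915550231933594), (160.02867126464844, 152.1632537841797), 87.06941223144531)
cam
[[27, 49, 162], [90, 8, 32], [29, 54, 108], [78, 108, 111]]
(203, 248, 23, 19) 248.5 ((214.0, 257.0), 11.04546070098877) [0.4469 0.1557 0.07  ]
(383, 247, 20, 18) 255.5 ((392.5, 255.0), 11.80052375793457) [ 0.4541 -0.2952  0.07  ]
(324, 241, 21, 19) 213.0 ((334.0296936035156, 250.30198669433594), 10.11396598815918) [ 0.4671 -0.1466  0.07  ]
(146, 241, 23, 19) 262.0 ((157.0, 250.0), 11.180439949035645) [0.4629 0.3016 0.07  ]
(270, 238, 15, 15) 153.0 ((277.131591796875, 245.13157653808594), 7.443419933319092) [ 0.4786 -0.0028  0.07  ]
(463, 230, 19, 21) 91.5 ((472.257568359375, 239.257568359375), 11.678086280822754) [ 0.4945 -0.5037  0.07  ]
(444, 230, 15, 27) 92.0 ((449.0, 242.71153259277344), 13.326128959655762) [ 0.4865 -0.4477  0.07  ]
(80, 230, 39, 25) 415.0 ((99.2368392944336, 237.5), 19.552751541137695) [0.4814 0.4542 0.07  ]
```

```bash
cat >> h.py <<'E'
from scipy.spatial.transform import Rotation as Rn
def plan(pos,yaw,n,s=None):
    """rows to world pos, tool-x angle yaw(deg), n rows"""
    s=s or env.read_state(); R=Rn.from_rotvec(s["tool_rot"]).as_matrix(); p=np.array(s["position"],float)
    y0=np.degrees(np.arctan2(R[1,0],R[0,0])); dy=(yaw-y0+180)%360-180
    st=-dy/n; d=(np.array(pos)-p)/n; rows=[]
    for i in range(n):
        v=R.T@d; rows.append([round(float(x),4) for x in v]+[round(st,1)]); R=R@Rn.from_euler('z',st,degrees=True).as_matrix()
    print("t",round(s["time"],2),"pos",p.round(4),"yaw",round(y0,2),"j6",round(s["joints"][5],2),"w",round(s["grip_width"],3)); print(str(rows).replace(" ",""))
E
python3 - <<'E'
from h import *
T=np.array(camera_info("wrist")["camera_from_world"]);s=env.read_state()
print(-T[:3,:3].T@T[:3,3]-s["position"])
plan((.40,-.05,.34),0,12)
E
```

```text
[0.0686998  0.02840797 0.1417859 ]
t 0.15 pos [ 0.2484 -0.5733  0.2309] yaw 23.42 j6 -0.11 w 0.998
[[0.0289,-0.035,-0.0091,np.float64(2.0)],[0.0277,-0.036,-0.0091,np.float64(2.0)],[0.0265,-0.0369,-0.0091,np.float64(2.0)],[0.0252,-0.0378,-0.0091,np.float64(2.0)],[0.0239,-0.0386,-0.0091,np.float64(2.0)],[0.0226,-0.0394,-0.0091,np.float64(2.0)],[0.0212,-0.0401,-0.0091,np.float64(2.0)],[0.0198,-0.0408,-0.0091,np.float64(2.0)],[0.0184,-0.0415,-0.0091,np.float64(2.0)],[0.017,-0.0421,-0.0091,np.float64(2.0)],[0.0156,-0.0427,-0.0091,np.float64(2.0)],[0.0141,-0.0432,-0.0091,np.float64(2.0)]]
```

Call:
{"name": "jog_arm", "arguments": {"rows": [[0.036, -0.036, -0.006, 2.0], [0.035, -0.037, -0.006, 2.0], [0.034, -0.038, -0.006, 2.0], [0.032, -0.039, -0.006, 2.0], [0.031, -0.04, -0.006, 2.0], [0.03, -0.041, -0.006, 2.0], [0.029, -0.042, -0.006, 2.0], [0.027, -0.043, -0.006, 2.0], [0.026, -0.044, -0.006, 2.0], [0.024, -0.045, -0.006, 2.0], [0.023, -0.046, -0.006, 2.0], [0.021, -0.047, -0.006, 1.0]]}}

```text
time: 1.65
position: [0.4917, 0.0051, 0.3043]
tool_rot: [-3.138, 0.019, 0.001]
force: [0.7, -0.4, -0.2]
grip_width: 1.0
```

```bash
sed -i 's/round(st,1)/round(float(st),1)/' h.py
python3 - <<'E'
from h import *
import json
print(env.read_state()["position"],env.read_state()["joint_velocities"])
c=camera_info("wrist"); im=capture("wrist"); cv2.imwrite("pics/w1.png",im[:,:,::-1])
c["camera_from_world"]=np.array(c["camera_from_world"]).tolist(); np.save("c1.npy",c,allow_pickle=True)
plan((.5,0,.3),0,2)
E
```

```text
[0.49169213 0.00514378 0.30427864] [ 0.86591375  0.19436888 -0.40476769  0.00214319  0.20344485  1.00301041]
t 1.7 pos [0.4935 0.0093 0.305 ] yaw -0.64 j6 1.46 w 1.001
[[0.0033,0.0046,0.0025,-0.3],[0.0033,0.0046,0.0025,-0.3]]
```

View pics/w1.png

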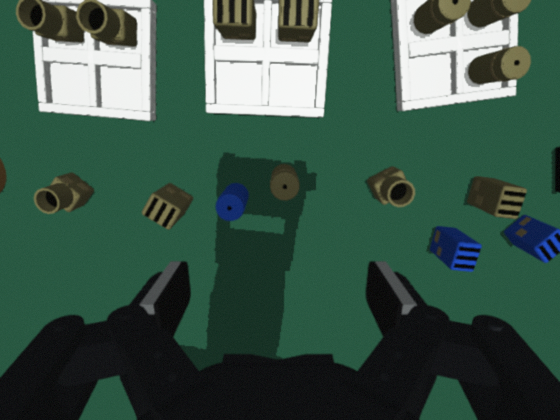

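The wrist view shows horns at (65,192) and (392,187), olive flats at (167,207) and (497,197), the olive round at (285,183), and the blues beside them. I'll zoom in to read the corner points.

Run:
```python
import cv2,numpy as np
im=cv2.imread("pics/w1.png")
im=cv2.convertScaleAbs(im,alpha=1.6)
t=[]
for x,y in((20,160),(130,165),(250,150),(350,155),(450,160)):
    a=cv2.resize(im[y:y+80,x:x+80],None,fx=3.3,fy=3.3,interpolation=cv2.INTER_CUBIC)
    for k in range(0,80,10): 
        cv2.putText(a,str(x+k),(int(k*3.3),8),0,.3,(255,255,255));cv2.putText(a,str(y+k),(0,int(k*3.3)+3),0,.3,(255,255,255)); a[::3,int((k+.5)*3.3)]=90; a[int((k+.5)*3.3),::3]=90
    t.append(a)
t.append(t[0]*0)
cv2.imwrite("pics/w1c.png",np.vstack([np.hstack(t[:3]),np.hstack(t[3:])]))
```

```text
(no output)
```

View pics/w1c.png

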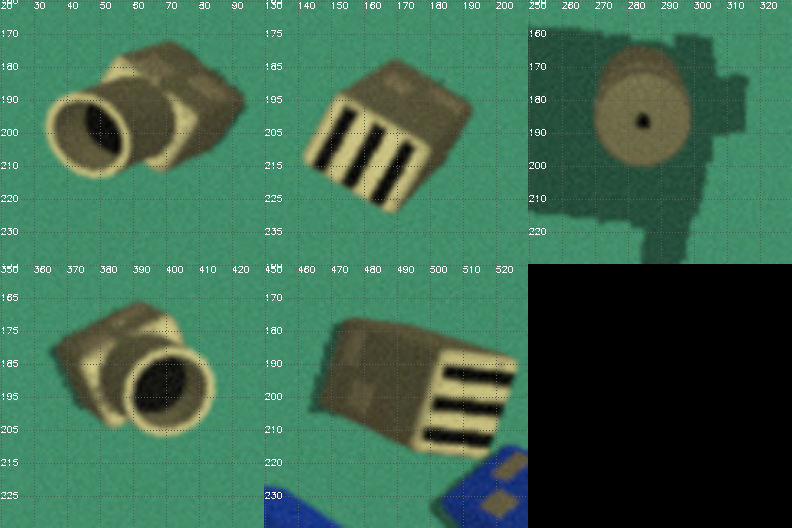

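Run:
```python
from h import *
c=np.load("c1.npy",allow_pickle=True).item()
def f(x0,y0,pts): return [[x0+a/3.3-.5+.0,y0+b/3.3-.5] for a,b in pts]
def show(n,P):
    print(n,"c",P[:,:2].mean(0).round(4)); 
    for i in range(len(P)):
        d=P[(i+1)%len(P)]-P[i]; print("   L",round(np.hypot(*d[:2])*1e3,1),"ang",round(np.degrees(np.arctan2(d[1],d[0])),1))
show("flatL",rays("w",f(130,165,[(76,92),(168,145),(129,212),(39,158)]),.07,c))
show("flatR",rays("w",f(450,160,[(176,84),(253,96),(226,191),(148,182)]),.07,c))
print("hornL",rays("w",f(20,160,[(88,135)]),.07,c)); show("",rays("w",f(20,160,[(118,57),(195,118),(160,170)]),.04,c))
print("hornR",rays("w",f(350,155,[(169,126.5)]),.07,c)); show("",rays("w",f(350,155,[(168,52),(80,93),(112,163)]),.04,c))
print("round",rays("w",f(250,150,[(643-528,118)]),.07,c))
```

```text
flatL c [0.4484 0.1576]
   L 40.4 ang -122.9
   L 33.8 ang 145.9
   L 40.9 ang 55.4
   L 32.6 ang -34.8
flatR c [ 0.4555 -0.3028]
   L 34.1 ang -98.5
   L 39.9 ang 176.3
   L 35.0 ang 82.9
   L 40.7 ang -5.0
hornL [[0.4644146  0.31172262 0.07      ]]
 c [0.4644 0.3023]
   L 39.6 ang -133.1
   L 31.2 ang 137.8
   L 50.8 ang 9.0
hornR [[ 0.4687115  -0.15277042  0.07      ]]
 c [ 0.4711 -0.1434]
   L 39.0 ang 115.6
   L 34.3 ang -152.1
   L 50.9 ang -22.0
round [[ 0.48017331 -0.00385274  0.07      ]]
```

```bash
cat >> h.py <<'E'
def cell(c,yaw,x,y):
    a=np.radians(yaw); return np.array([c[0]+x*np.cos(a)-y*np.sin(a),c[1]+x*np.sin(a)+y*np.cos(a)])
TR=dict(horn=((.6455,.2477),-6.5),flat=((.6414,.0189),-2.9),round=((.6561,-.2300),8.0))
E
python3 - <<'E'
from h import *
c=np.load("c1.npy",allow_pickle=True).item()
for n,px in(("horn",[(37,108),(154,120)]),("flat",[(206,115),(325,117)]),("round",[(400,111),(518,96)])):
    t=TR[n]; print(n,"cells",[cell(*t,-.036,s*.036).round(4).tolist() for s in(1,-1)])
    print("  near corners pred",[cell(*t,-.075,s*.079).round(4).tolist() for s in(1,-1)],"wrist",rays("w",px,.022,c)[:,:2].round(4).tolist())
plan((.480,-.004,.16),90,10)
E
```

```text
horn cells [[0.6138, 0.2875], [0.6057, 0.216]]
  near corners pred [[0.5799, 0.3347], [0.562, 0.1777]] wrist [[0.5834, 0.3347], [0.5621, 0.1711]]
flat cells [[0.6073, 0.0567], [0.6036, -0.0152]]
  near corners pred [[0.5705, 0.1016], [0.5625, -0.0562]] wrist [[0.5669, 0.0996], [0.5621, -0.0597]]
round cells [[0.6154, -0.1994], [0.6255, -0.2707]]
  near corners pred [[0.5708, -0.1622], [0.5928, -0.3187]] wrist [[0.5695, -0.1604], [0.5906, -0.3229]]
t 1.7 pos [0.4935 0.0093 0.305 ] yaw -0.64 j6 1.46 w 1.001
[[-0.0013,0.0014,0.0145,-9.1],[-0.0016,0.0012,0.0145,-9.1],[-0.0017,0.0009,0.0145,-9.1],[-0.0018,0.0006,0.0145,-9.1],[-0.0019,0.0003,0.0145,-9.1],[-0.002,0.0,0.0145,-9.1],[-0.0019,-0.0003,0.0145,-9.1],[-0.0019,-0.0006,0.0145,-9.1],[-0.0018,-0.0009,0.0145,-9.1],[-0.0016,-0.0011,0.0145,-9.1]]
```

Call:
{"name": "jog_arm", "arguments": {"rows": [[-0.002, 0.001, 0.015, -9.5], [-0.002, 0.001, 0.015, -9.5], [-0.002, 0.001, 0.015, -9.5], [-0.002, 0.001, 0.015, -9.5], [-0.002, 0, 0.015, -9.5], [-0.002, 0, 0.015, -9.5], [-0.002, 0, 0.015, -9.5], [-0.002, -0.001, 0.015, -9.5], [-0.002, -0.001, 0.015, -9.5], [-0.002, -0.001, 0.015, -9.5], [0, 0, 0, 0]], "hand": 0.45, "newtons": 40}}

```text
time: 3.08
position: [0.4779, -0.0035, 0.1493]
tool_rot: [-2.065, -2.363, -0.005]
force: [-1.0, 0.5, 0.7]
grip_width: 0.725
```

Run:
```python
from h import *
plan((.480,-.004,.10),90,1)
```

```text
t 3.08 pos [ 0.4779 -0.0035  0.1493] yaw 97.7 j6 -0.29 w 0.725
[[-0.001,0.002,0.0493,7.7]]
```

Call:
{"name": "jog_arm", "arguments": {"rows": [[-0.001, 0.002, 0.03, 0], [0, 0, 0.03, 0], [0, 0, 0.03, 0], [0, 0, 0.026, 0], [0, 0, 0.01, 0], [0, 0, 0, 0]]}}

```text
time: 3.82
position: [0.4834, -0.0038, 0.0236]
tool_rot: [2.094, 2.34, 0.011]
force: [-0.0, 0.6, 0.0]
grip_width: 0.727
```

Call:
{"name": "jog_arm", "arguments": {"rows": [[0, -0.003, 0, 0], [0, 0, 0, 0], [0, 0, 0, 0], [0, 0, 0, 0], [0, 0, 0, 0]], "hand": -1, "newtons": 40}}

```text
time: 4.45
position: [0.4813, -0.0043, 0.0263]
tool_rot: [2.094, 2.336, 0.014]
force: [-0.2, -0.5, -1.1]
grip_width: 0.433
```

Call:
{"name": "jog_arm", "arguments": {"rows": [[0, 0, -0.03, 0], [0, 0, -0.03, 0], [0, 0, -0.03, 0], [0, 0, -0.02, 0], [0, 0, 0, 0]]}}

```text
time: 5.08
position: [0.4799, -0.0047, 0.1389]
tool_rot: [2.095, 2.337, 0.013]
force: [0.6, -0.3, -2.0]
grip_width: 0.436
```

Run:
```python
from h import *
plan((.6154,-.2005,.14),98,6)
cv2.imwrite("pics/w2.png",capture("wrist")[:,:,::-1])
```

```text
t 5.08 pos [ 0.4799 -0.0047  0.1389] yaw 96.25 j6 -0.27 w 0.436
[[-0.0349,0.0189,-0.0001,-0.3],[-0.035,0.0187,-0.0001,-0.3],[-0.0351,0.0185,-0.0001,-0.3],[-0.0352,0.0184,-0.0001,-0.3],[-0.0353,0.0182,-0.0001,-0.3],[-0.0354,0.018,-0.0001,-0.3]]
```

View pics/w2.png

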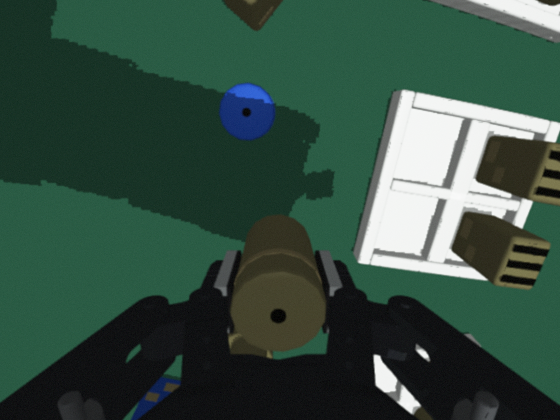

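The olive round is held at (278,317), and the blue one is untouched at (247,112).

Call:
{"name": "jog_arm", "arguments": {"rows": [[-0.035, 0.019, 0, 0], [-0.035, 0.019, 0, 0], [-0.035, 0.018, 0, 0], [-0.035, 0.018, 0, 0], [-0.035, 0.018, 0, -0.5], [-0.035, 0.018, 0, -0.5], [0, 0, 0, 0], [0, 0, 0, 0]]}}

```text
time: 6.12
position: [0.6121, -0.2058, 0.1244]
tool_rot: [-2.066, -2.349, -0.003]
force: [0.1, -0.3, -0.6]
grip_width: 0.436
```

```bash
cat >> h.py <<'E'
def off(px,ztop):
    c=camera_info("wrist"); s=env.read_state(); R=Rn.from_rotvec(s["tool_rot"]).as_matrix()
    p=rays("w",[px],ztop,c)[0]; print("top at",p.round(4),"in tool",(R.T@(p-s["position"])).round(4))
E
python3 - <<'E'
from h import *
s=env.read_state(); off((278,317),s["position"][2]+.044)
plan((.6154,-.2005,.05),98,1)
E
```

```text
top at [ 0.6121 -0.2061  0.1684] in tool [ 0.0002 -0.0003 -0.044 ]
t 6.12 pos [ 0.6121 -0.2058  0.1244] yaw 97.32 j6 -0.56 w 0.436
[[0.004,0.0045,0.0744,-0.7]]
```

Call:
{"name": "jog_arm", "arguments": {"rows": [[0.004, 0.004, 0.02, 0], [0, 0, 0.02, 0], [0, 0, 0.02, 0], [0, 0, 0.015, 0], [0, 0, 0, 0]]}}

```text
time: 6.75
position: [0.6129, -0.1951, 0.042]
tool_rot: [-2.059, -2.349, -0.001]
force: [0.3, -0.0, -0.6]
grip_width: 0.434
```

Run:
```python
from h import *
plan((.6154,-.2005,.036),98,1)
cv2.imwrite("pics/w3.png",capture("wrist")[:,:,::-1])
```

```text
t 6.75 pos [ 0.6129 -0.1951  0.042 ] yaw 97.51 j6 -0.55 w 0.434
[[-0.0058,0.0019,0.0059,-0.5]]
```

View pics/w3.png

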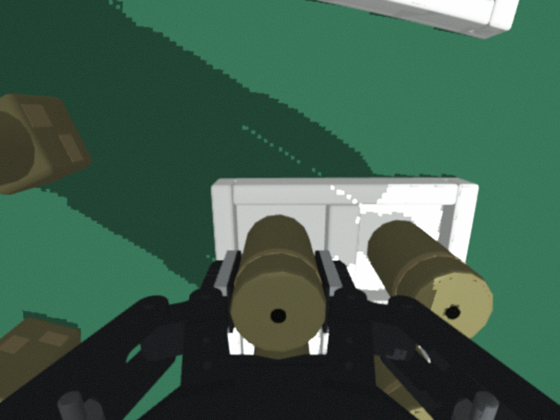

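The round unit sits over the free cell. I'll correct it 5 mm in y and lower it.

Call:
{"name": "jog_arm", "arguments": {"rows": [[-0.005, 0.002, 0.003, 0], [0, 0, 0.004, 0], [0, 0, 0.002, 0], [0, 0, 0, 0]]}}

```text
time: 7.3
position: [0.6168, -0.2006, 0.0348]
tool_rot: [-2.062, -2.351, -0.003]
force: [1.0, -0.5, -0.5]
grip_width: 0.436
```

Call:
{"name": "jog_arm", "arguments": {"rows": [[0, 0, 0.001, 0], [0, 0, 0, 0]]}}

```text
time: 7.55
position: [0.6168, -0.2006, 0.034]
tool_rot: [-2.062, -2.352, -0.003]
force: [-0.2, -0.3, -0.6]
grip_width: 0.436
```

Call:
{"name": "jog_arm", "arguments": {"rows": [[0, 0, 0, 0], [0, 0, 0, 0], [0, 0, 0, 0], [0, 0, -0.03, 0], [0, 0, -0.03, 0], [0, 0, -0.04, 0], [0, 0, -0.04, 0], [0, 0, 0, 0]], "hand": 0.35}}

```text
time: 8.55
position: [0.6181, -0.2021, 0.1783]
tool_rot: [-2.062, -2.352, -0.003]
force: [-0.6, 0.3, -0.2]
grip_width: 0.669
```

Run:
```python
from h import *
cv2.imwrite("pics/w4.png",capture("wrist")[:,:,::-1])
plan((.4687,-.1520,.16),117,6)
```

```text
t 8.6 pos [ 0.6174 -0.2018  0.1764] yaw 97.5 j6 -0.55 w 0.673
[[0.0114,-0.0235,0.0031,-3.2],[0.0127,-0.0228,0.0031,-3.2],[0.014,-0.022,0.0031,-3.2],[0.0152,-0.0212,0.0031,-3.2],[0.0164,-0.0203,0.0031,-3.2],[0.0175,-0.0193,0.0031,-3.2]]
```

View pics/w4.png

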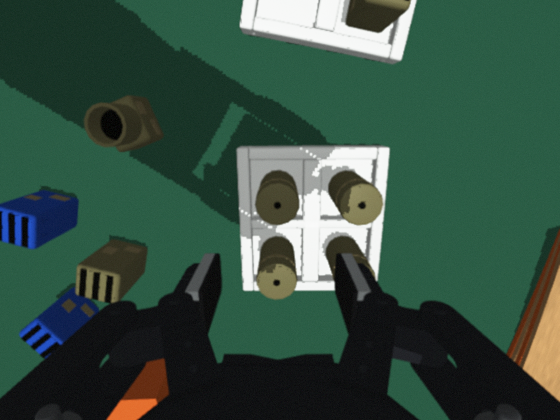

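All four round cells are filled; mine is the one at (277,195), near left. Next is the right horn.

Call:
{"name": "jog_arm", "arguments": {"rows": [[0.0115, -0.0235, 0.002, -3.5], [0.0125, -0.023, 0.002, -3.5], [0.014, -0.022, 0.002, -3.5], [0.015, -0.021, 0.002, -3.5], [0.0165, -0.02, 0.002, -3.5], [0.0175, -0.019, 0.002, -3.5], [0, 0, 0, 0], [0, 0, 0, 0]], "hand": 0.5}}

```text
time: 9.6
position: [0.4609, -0.1515, 0.1585]
tool_rot: [-1.577, -2.683, -0.005]
force: [0.1, -0.6, 0.2]
grip_width: 0.75
```

Run:
```python
from h import *
plan((.4687,-.1525,.10),117,1)
cv2.imwrite("pics/w5.png",capture("wrist")[:,:,::-1])
```

```text
t 9.6 pos [ 0.4609 -0.1515  0.1585] yaw 119.1 j6 -0.97 w 0.75
[[-0.0063,0.007,0.0583,2.1]]
```

View pics/w5.png

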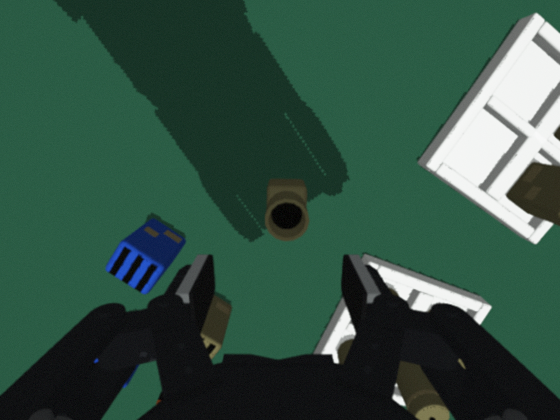

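The horn is at (286,216), with its block edges square to the jaws. I'll check its position.

Run:
```python
from h import *
off((286,216),.07)
```

```text
top at [ 0.4655 -0.1504  0.07  ] in tool [-0.0038  0.0057  0.0884]
```

Call:
{"name": "jog_arm", "arguments": {"rows": [[-0.004, 0.006, 0.03, 0], [0, 0, 0.03, 0], [0, 0, 0.03, 0], [0, 0, 0.03, 0], [0, 0, 0.013, 0], [0, 0, 0, 0]]}}

```text
time: 10.4
position: [0.4696, -0.1513, 0.0204]
tool_rot: [-1.582, -2.683, -0.005]
force: [0.0, 0.3, -0.2]
grip_width: 0.751
```

Run:
```python
from h import *
plan((.4655,-.1504,.024),117,1)
cv2.imwrite("pics/w6.png",capture("wrist")[:,:,::-1])
```

```text
t 10.4 pos [ 0.4696 -0.1513  0.0204] yaw 118.93 j6 -0.96 w 0.751
[[0.0029,-0.0032,-0.0035,1.9]]
```

View pics/w6.png

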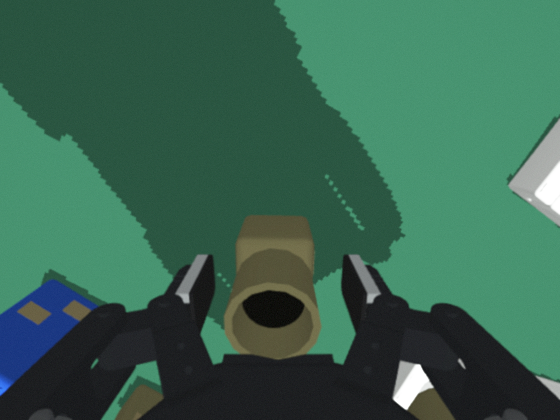

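The horn is between the jaws, so I'll grip it.

Call:
{"name": "jog_arm", "arguments": {"rows": [[0.002, -0.003, -0.003, 0], [0, 0, 0, 0], [0, 0, 0, 0], [0, 0, 0, 0], [0, 0, 0, 0]], "hand": -1}}

```text
time: 11.08
position: [0.4671, -0.1517, 0.027]
tool_rot: [-1.585, -2.688, -0.006]
force: [-0.0, 0.1, -1.5]
grip_width: 0.412
```

Call:
{"name": "jog_arm", "arguments": {"rows": [[0, 0, -0.03, 0], [0, 0, -0.03, 0], [0, 0, -0.035, 0], [0, 0, -0.035, 0], [0, 0, -0.03, 0], [0, 0, 0, 0]]}}

```text
time: 11.82
position: [0.4694, -0.1538, 0.1908]
tool_rot: [-1.584, -2.685, -0.005]
force: [0.4, 0.5, -2.2]
grip_width: 0.414
```

Run:
```python
from h import *
plan((.6057,.2160,.18),83.5,9)
cv2.imwrite("pics/w7.png",capture("wrist")[:,:,::-1])
```

```text
t 11.82 pos [ 0.4694 -0.1538  0.1908] yaw 118.92 j6 -0.96 w 0.414
[[0.0286,0.0331,0.0015,3.9],[0.0308,0.0311,0.0015,3.9],[0.0329,0.0289,0.0015,3.9],[0.0348,0.0266,0.0015,3.9],[0.0365,0.0241,0.0015,3.9],[0.0381,0.0216,0.0015,3.9],[0.0395,0.0189,0.0015,3.9],[0.0407,0.0162,0.0015,3.9],[0.0417,0.0133,0.0015,3.9]]
```

View pics/w7.png

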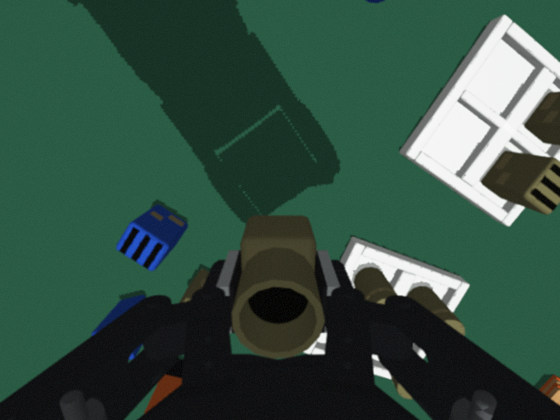

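The horn is held upright. I'll carry it to the near-right cell of the horn tray.

Call:
{"name": "jog_arm", "arguments": {"rows": [[0.0285, 0.033, 0.0, 4], [0.031, 0.031, 0.0, 4], [0.033, 0.029, 0.0, 4], [0.035, 0.0265, 0.0, 4], [0.0365, 0.024, 0.0, 4], [0.038, 0.0215, 0.0, 4], [0.0395, 0.019, 0.0, 4], [0.0405, 0.016, 0.0, 4], [0.0415, 0.0135, 0.0, 4], [0, 0, 0, 0], [0, 0, 0, 0]]}}

```text
time: 13.25
position: [0.6084, 0.2251, 0.1717]
tool_rot: [-2.346, -2.025, 0.041]
force: [0.8, 0.3, -1.4]
grip_width: 0.412
```

Run:
```python
from h import *
plan((.6057,.2160,.05),83.5,1)
```

```text
t 13.25 pos [0.6084 0.2251 0.1717] yaw 81.57 j6 0.37 w 0.412
[[-0.0103,0.0047,0.1216,-1.9]]
```

Call:
{"name": "jog_arm", "arguments": {"rows": [[-0.01, 0.0025, 0.03, -2], [0, 0, 0.03, 0], [0, 0, 0.03, 0], [0, 0, 0.025, 0], [0, 0, 0, 0]]}}

```text
time: 13.88
position: [0.6018, 0.2108, 0.0512]
tool_rot: [-2.311, -2.062, 0.046]
force: [0.9, -0.1, -1.0]
grip_width: 0.41
```

Run:
```python
from h import *
s=env.read_state(); print(Rn.from_rotvec(s["tool_rot"]).as_matrix()[:,2])
plan((.6057,.2160,.035),83.5,1)
cv2.imwrite("pics/w8.png",capture("wrist")[:,:,::-1])
```

```text
[-0.05163222  0.01342511 -0.99857593]
t 13.88 pos [0.6018 0.2108 0.0512] yaw 83.47 j6 0.31 w 0.41
[[0.0055,0.0042,0.0161,-0.0]]
```

View pics/w8.png

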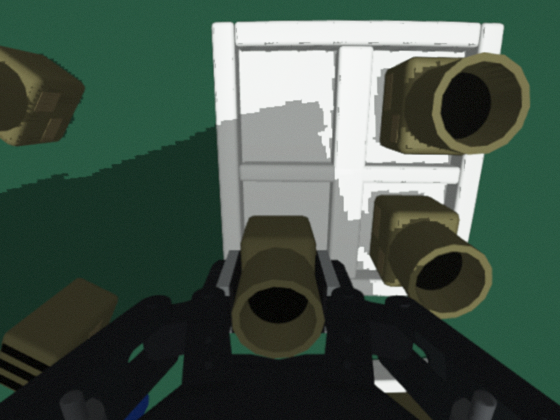

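The unit is over the near-right cell, but the tool has picked up about 3° of tilt, so I'll move more gently. Lowering now.

Call:
{"name": "jog_arm", "arguments": {"rows": [[0.005, 0.004, 0.004, 0], [0, 0, 0.005, 0], [0, 0, 0.004, 0], [0, 0, 0, 0]]}}

```text
time: 14.42
position: [0.6079, 0.2158, 0.0413]
tool_rot: [-2.313, -2.064, 0.038]
force: [-0.3, 0.6, -1.3]
grip_width: 0.41
```

Call:
{"name": "jog_arm", "arguments": {"rows": [[0, -0.001, 0.004, 0], [0, 0, 0.002, 0], [0, 0, 0.001, 0], [0, 0, 0, 0]]}}

```text
time: 14.92
position: [0.6067, 0.2161, 0.0347]
tool_rot: [-2.313, -2.064, 0.037]
force: [-0.5, 0.3, 1.0]
grip_width: 0.411
```

Call:
{"name": "jog_arm", "arguments": {"rows": [[0, 0, 0, 0], [0, 0, 0, 0], [0, 0, 0, 0], [0, 0, -0.02, 0], [0, 0, -0.03, 0], [0, 0, -0.03, 0], [0, 0, -0.04, 0], [0, 0, -0.03, 0], [0, 0, 0, 0]], "hand": 0.3}}

```text
time: 16.05
position: [0.6143, 0.2138, 0.1966]
tool_rot: [-2.315, -2.066, 0.029]
force: [-0.6, -0.2, 0.5]
grip_width: 0.651
```

Run:
```python
from h import *
s=env.read_state(); print(Rn.from_rotvec(s["tool_rot"]).as_matrix()[:,2])
plan((.462,.306,.18),47.5,8)
cv2.imwrite("pics/w9.png",capture("wrist")[:,:,::-1])
```

```text
[-0.03963301  0.0160167  -0.99908593]
t 16.05 pos [0.6143 0.2138 0.1966] yaw 83.47 j6 0.32 w 0.651
[[0.0093,-0.0201,0.003,4.5],[0.0077,-0.0208,0.003,4.5],[0.006,-0.0213,0.003,4.5],[0.0043,-0.0217,0.003,4.5],[0.0026,-0.022,0.003,4.5],[0.0009,-0.0221,0.003,4.5],[-0.0009,-0.0221,0.003,4.5],[-0.0026,-0.022,0.003,4.5]]
```

View pics/w9.png

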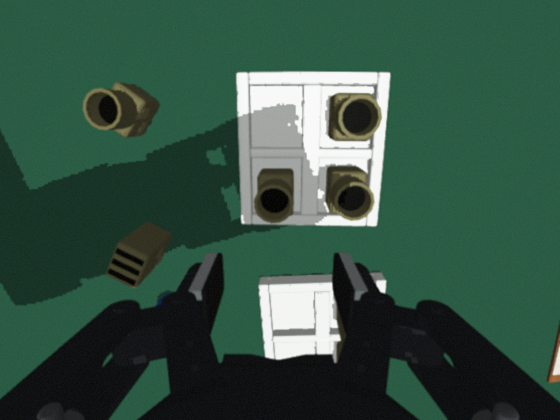

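The horn stands in the near-right cell at (274,195). Next is the left horn.

Call:
{"name": "jog_arm", "arguments": {"rows": [[0.0075, -0.0165, 0.002, 3.6], [0.0065, -0.0165, 0.002, 3.6], [0.0055, -0.017, 0.002, 3.6], [0.004, -0.0175, 0.002, 3.6], [0.003, -0.0175, 0.002, 3.6], [0.0015, -0.0175, 0.002, 3.6], [0, -0.0175, 0.002, 3.6], [-0.001, -0.0175, 0.002, 3.6], [-0.002, -0.0175, 0.002, 3.6], [-0.003, -0.0175, 0.002, 3.6], [0, 0, 0, 0], [0, 0, 0, 0]], "hand": 0.5}}

```text
time: 17.6
position: [0.4502, 0.3038, 0.1748]
tool_rot: [-2.858, -1.224, 0.078]
force: [0.6, -0.3, -0.1]
grip_width: 0.75
```

Run:
```python
from h import *
s=env.read_state(); print(Rn.from_rotvec(s["tool_rot"]).as_matrix()[:,2])
plan((.462,.306,.10),47.5,1)
cv2.imwrite("pics/w10.png",capture("wrist")[:,:,::-1])
```

```text
[-0.05820043  0.00890681 -0.99826518]
t 17.6 pos [0.4502 0.3038 0.1748] yaw 46.41 j6 1.19 w 0.75
[[0.0123,0.0106,0.074,-1.1]]
```

View pics/w10.png

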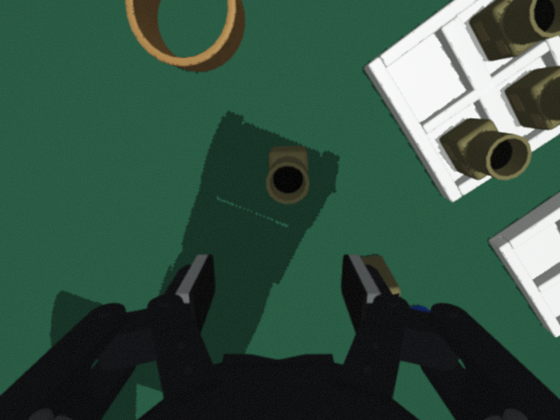

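Run:
```python
from h import *
off((287,180),.07)
plan((.462,.3075,.10),47.5,1)
```

```text
top at [0.4655 0.3148 0.07  ] in tool [0.0221 0.0085 0.1038]
t 17.65 pos [0.4502 0.3038 0.1748] yaw 46.39 j6 1.19 w 0.753
[[0.0134,0.0096,0.074,-1.1]]
```

Run:
```python
from h import *
plan((.465,.314,.03),46.5,5)
```

```text
t 17.65 pos [0.4502 0.3038 0.1748] yaw 46.39 j6 1.19 w 0.753
[[0.0045,0.0021,0.0288,-0.0],[0.0045,0.0021,0.0288,-0.0],[0.0045,0.0021,0.0288,-0.0],[0.0045,0.0021,0.0288,-0.0],[0.0045,0.0021,0.0288,-0.0]]
```

Call:
{"name": "jog_arm", "arguments": {"rows": [[0.008, 0.004, 0.02, 0], [0.007, 0.004, 0.02, 0], [0.004, 0.001, 0.025, 0], [0.002, 0.001, 0.025, 0], [0, 0, 0, 0]]}}

```text
time: 18.27
position: [0.4699, 0.3117, 0.076]
tool_rot: [-2.859, -1.223, 0.08]
force: [-0.2, -0.1, -1.0]
grip_width: 0.753
```

Run:
```python
from h import *
s=env.read_state(); print(Rn.from_rotvec(s["tool_rot"]).as_matrix()[:,2])
plan((.465,.314,.028),46.5,2)
cv2.imwrite("pics/w11.png",capture("wrist")[:,:,::-1])
```

```text
[-0.05963479  0.0081111  -0.99818731]
t 18.27 pos [0.4699 0.3117 0.076 ] yaw 46.38 j6 1.18 w 0.753
[[-0.0,-0.0014,0.0241,-0.1],[-0.0,-0.0014,0.0241,-0.1]]
```

View pics/w11.png

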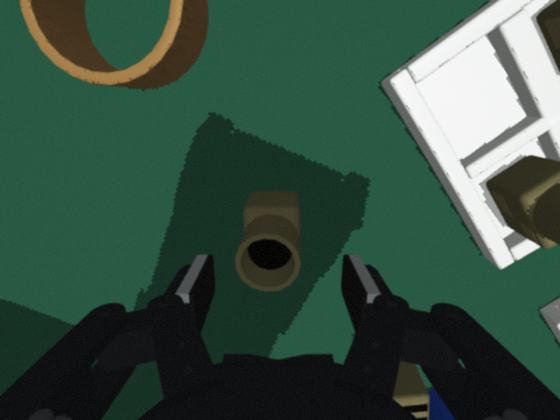

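Run:
```python
from h import *
off((268,260),.07)
```

```text
top at [0.4656 0.314  0.07  ] in tool [-0.0015 -0.0045  0.0074]
```

Three readings agree on (.4655,.314). Descending.

Call:
{"name": "jog_arm", "arguments": {"rows": [[0, -0.003, 0.02, 0], [0, -0.001, 0.022, 0], [0, 0, 0.006, 0], [0, 0, 0, 0]]}}

```text
time: 18.82
position: [0.4672, 0.3157, 0.0312]
tool_rot: [-2.859, -1.223, 0.069]
force: [-0.0, 0.9, 0.6]
grip_width: 0.748
```

Call:
{"name": "jog_arm", "arguments": {"rows": [[0, 0, 0, 0], [0, 0, 0, 0], [0, 0, 0, 0], [0, 0, 0, 0], [0, 0, 0, 0]], "hand": -1}}

```text
time: 19.45
position: [0.4682, 0.3161, 0.0335]
tool_rot: [-2.859, -1.223, 0.064]
force: [-0.6, -0.2, -1.1]
grip_width: 0.409
```

Call:
{"name": "jog_arm", "arguments": {"rows": [[0, 0, -0.025, 0], [0, 0, -0.03, 0], [0, 0, -0.03, 0], [0, 0, -0.03, 0], [0, 0, -0.02, 0], [0, 0, 0, 0]]}}

```text
time: 20.2
position: [0.4747, 0.3141, 0.1715]
tool_rot: [-2.859, -1.223, 0.068]
force: [0.1, 0.1, -0.4]
grip_width: 0.411
```

Run:
```python
from h import *
s=env.read_state(); print(Rn.from_rotvec(s["tool_rot"]).as_matrix()[:,2])
plan((.6138,.2865,.17),83.5,9)
cv2.imwrite("pics/w12.png",capture("wrist")[:,:,::-1])
```

```text
[-0.05243388  0.01159042 -0.99855713]
t 20.2 pos [0.4747 0.3141 0.1715] yaw 46.37 j6 1.19 w 0.411
[[0.0084,0.0133,-0.0007,-4.1],[0.0075,0.0139,-0.0007,-4.1],[0.0065,0.0144,-0.0007,-4.1],[0.0054,0.0148,-0.0007,-4.1],[0.0043,0.0151,-0.0007,-4.1],[0.0032,0.0154,-0.0007,-4.1],[0.0021,0.0156,-0.0007,-4.1],[0.001,0.0157,-0.0007,-4.1],[-0.0001,0.0157,-0.0007,-4.1]]
```

View pics/w12.png

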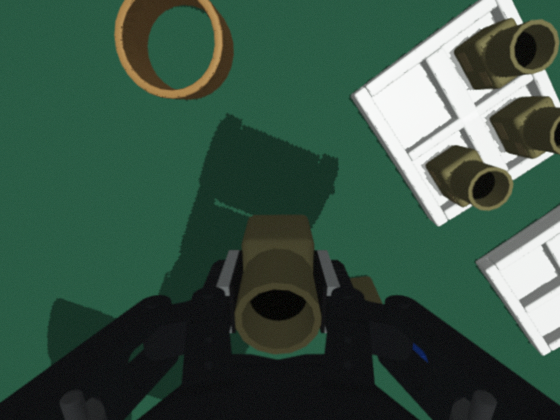

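The second horn is held; the tape is untouched. Carrying it to the near-left cell.

Call:
{"name": "jog_arm", "arguments": {"rows": [[0.0085, 0.0135, 0, -4], [0.0075, 0.014, 0, -4], [0.0065, 0.0145, 0, -4], [0.0055, 0.015, 0, -4], [0.0045, 0.015, 0, -4], [0.003, 0.0155, 0, -4], [0.002, 0.0155, 0, -4], [0.001, 0.0155, 0, -4], [0, 0.0155, 0, -4], [0, 0, 0, 0], [0, 0, 0, 0]]}}

```text
time: 21.62
position: [0.6112, 0.2837, 0.1441]
tool_rot: [-2.305, -2.054, 0.085]
force: [-0.4, -0.1, -0.8]
grip_width: 0.413
```

Run:
```python
from h import *
s=env.read_state(); print(Rn.from_rotvec(s["tool_rot"]).as_matrix()[:,2])
plan((.6138,.2870,.055),83.5,4)
```

```text
[-0.07600547  0.00265967 -0.99710385]
t 21.62 pos [0.6112 0.2837 0.1441] yaw 83.42 j6 0.43 w 0.413
[[0.001,0.0022,0.0222,-0.0],[0.001,0.0023,0.0222,-0.0],[0.001,0.0023,0.0222,-0.0],[0.001,0.0023,0.0222,-0.0]]
```

Call:
{"name": "jog_arm", "arguments": {"rows": [[0.001, 0.002, 0.022, 0], [0.001, 0.002, 0.022, 0], [0.001, 0.002, 0.022, 0], [0.001, 0.002, 0.022, 0], [0, 0, 0, 0]]}}

```text
time: 22.25
position: [0.6094, 0.2882, 0.0528]
tool_rot: [-2.309, -2.049, 0.088]
force: [0.4, -0.4, 0.1]
grip_width: 0.412
```

Run:
```python
from h import *
s=env.read_state(); print(Rn.from_rotvec(s["tool_rot"]).as_matrix()[:,2])
plan((.6138,.2870,.0425),83.5,2)
cv2.imwrite("pics/w13.png",capture("wrist")[:,:,::-1])
```

```text
[-0.07769451  0.00211756 -0.99697496]
t 22.25 pos [0.6094 0.2882 0.0528] yaw 83.17 j6 0.43 w 0.412
[[-0.0003,0.0027,0.005,-0.2],[-0.0003,0.0027,0.005,-0.2]]
```

View pics/w13.png

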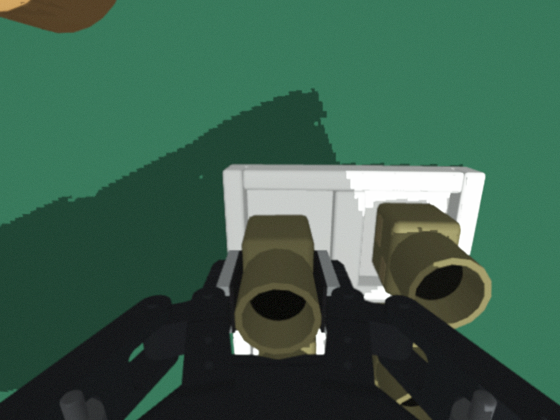

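Call:
{"name": "jog_arm", "arguments": {"rows": [[0, 0.003, 0.003, 0], [0, 0.003, 0.004, 0], [0, 0.001, 0.003, 0], [0, 0, 0, 0]]}}

```text
time: 22.8
position: [0.6174, 0.2879, 0.0456]
tool_rot: [-2.312, -2.05, 0.08]
force: [-0.0, 1.0, -1.5]
grip_width: 0.415
```

Call:
{"name": "jog_arm", "arguments": {"rows": [[0, 0, 0.003, 0], [0, 0, 0.002, 0], [0, 0, 0.001, 0], [0, 0, 0, 0]]}}

```text
time: 23.3
position: [0.6172, 0.2881, 0.0416]
tool_rot: [-2.312, -2.05, 0.078]
force: [0.6, 0.5, -0.3]
grip_width: 0.412
```

Call:
{"name": "jog_arm", "arguments": {"rows": [[0, 0, 0.002, 0], [0, 0, 0, 0]]}}

```text
time: 23.55
position: [0.6174, 0.2884, 0.0416]
tool_rot: [-2.313, -2.051, 0.075]
force: [0.8, 0.2, 0.1]
grip_width: 0.406
```

Call:
{"name": "jog_arm", "arguments": {"rows": [[0, 0, 0, 0], [0, 0, 0, 0], [0, 0, 0, 0], [0, 0.002, -0.02, 0], [0, 0.002, -0.03, 0], [0, 0, -0.03, 0], [0, 0, -0.04, 0], [0, 0, -0.03, 0], [0, 0, 0, 0]], "hand": 0.3}}

```text
time: 24.68
position: [0.6318, 0.2871, 0.1928]
tool_rot: [-2.311, -2.05, 0.08]
force: [0.2, 0.5, -1.0]
grip_width: 0.652
```

Run:
```python
from h import *
s=env.read_state(); print(Rn.from_rotvec(s["tool_rot"]).as_matrix()[:,2])
plan((.446,.156,.18),55.6,10)
cv2.imwrite("pics/w14.png",capture("wrist")[:,:,::-1])
```

```text
[-0.07279815  0.004036   -0.99733853]
t 24.68 pos [0.6318 0.2871 0.1928] yaw 83.14 j6 0.43 w 0.652
[[-0.0152,-0.0167,0.0026,2.8],[-0.016,-0.016,0.0026,2.8],[-0.0168,-0.0152,0.0026,2.8],[-0.0175,-0.0144,0.0026,2.8],[-0.0182,-0.0135,0.0026,2.8],[-0.0188,-0.0126,0.0026,2.8],[-0.0194,-0.0117,0.0026,2.8],[-0.0199,-0.0108,0.0026,2.8],[-0.0204,-0.0098,0.0026,2.8],[-0.0208,-0.0088,0.0026,2.8]]
```

View pics/w14.png

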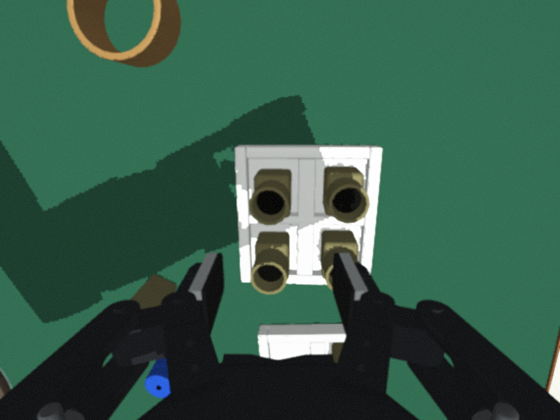

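The horn tray is full. Next is the left flat unit.

Call:
{"name": "jog_arm", "arguments": {"rows": [[-0.015, -0.0165, 0.001, 2.8], [-0.016, -0.016, 0.001, 2.8], [-0.017, -0.015, 0.001, 2.8], [-0.0175, -0.0145, 0.001, 2.8], [-0.018, -0.0135, 0.001, 2.8], [-0.019, -0.0125, 0.001, 2.8], [-0.0195, -0.0115, 0.001, 2.8], [-0.02, -0.011, 0.001, 2.8], [-0.0205, -0.01, 0.001, 2.8], [-0.021, -0.009, 0.001, 2.8], [0, 0, 0, 0], [0, 0, 0, 0]], "hand": 0.5}}

```text
time: 26.22
position: [0.4324, 0.1521, 0.1806]
tool_rot: [-2.755, -1.412, 0.14]
force: [0.2, 0.3, -0.9]
grip_width: 0.751
```

Run:
```python
from h import *
s=env.read_state(); print(Rn.from_rotvec(s["tool_rot"]).as_matrix()[:,2])
plan((.446,.156,.08),55.6,3)
cv2.imwrite("pics/w15.png",capture("wrist")[:,:,::-1])
```

```text
[-0.10006615 -0.00292612 -0.99497648]
t 26.23 pos [0.4324 0.1521 0.1806] yaw 54.42 j6 0.8 w 0.751
[[0.0057,0.0056,0.0329,-0.4],[0.0057,0.0056,0.0329,-0.4],[0.0056,0.0057,0.0329,-0.4]]
```

View pics/w15.png

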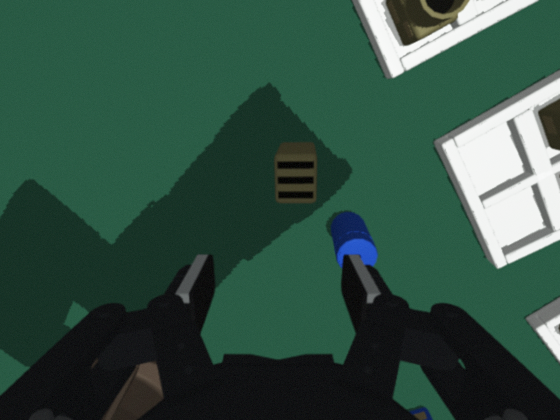

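Call:
{"name": "jog_arm", "arguments": {"rows": [[0, 0, 0, 0], [0, 0, 0, 0], [0, 0, 0, 0], [0, 0, 0, 0]]}}

```text
time: 26.78
position: [0.4333, 0.1529, 0.18]
tool_rot: [-2.753, -1.414, 0.141]
force: [0.1, 0.2, -0.1]
grip_width: 0.75
```

Run:
```python
from h import *
s=env.read_state(); print(Rn.from_rotvec(s["tool_rot"]).as_matrix()[:,2],s["position"],np.round(s["joints"],3))
```

```text
[-0.10059668 -0.0030788  -0.99492252] [0.43325524 0.15286687 0.18001185] [0.186 0.362 1.958 0.02  0.921 0.796]
```

Call:
{"name": "jog_arm", "arguments": {"rows": [[0, 0, 0, 10], [0, 0, 0, 10], [0, 0, 0, 10], [0, 0, 0, 0]]}}

```text
time: 27.28
position: [0.4334, 0.1529, 0.1801]
tool_rot: [-3.054, -0.638, 0.154]
force: [0.3, 0.4, 0.1]
grip_width: 0.753
```

Run:
```python
from h import *
s=env.read_state(); print(Rn.from_rotvec(s["tool_rot"]).as_matrix()[:,2],s["position"],np.round(s["joints"],3))
```

```text
[-0.10015808 -0.00296606 -0.99496712] [0.43337291 0.15291971 0.18014833] [0.187 0.362 1.958 0.02  0.921 1.333]
```

Call:
{"name": "jog_arm", "arguments": {"rows": [[0, 0, 0, -10], [0, 0, 0, -10], [0, 0, 0, -10], [0, 0, 0, 0]]}}

```text
time: 27.78
position: [0.4334, 0.1529, 0.1802]
tool_rot: [-2.74, -1.439, 0.139]
force: [0.1, -0.5, -0.0]
grip_width: 0.748
```

Run:
```python
from h import *
s=env.read_state(); print(Rn.from_rotvec(s["tool_rot"]).as_matrix()[:,2],s["position"],np.round(s["joints"],3))
```

```text
[-0.09992531 -0.00291734 -0.99499066] [0.43343248 0.15293395 0.18024869] [0.187 0.362 1.958 0.02  0.921 0.777]
```

Call:
{"name": "jog_arm", "arguments": {"rows": [[0, 0.05, 0, 0], [0, 0.05, 0, 0], [0, 0, 0, 0]]}}

```text
time: 28.15
position: [0.5176, 0.0949, 0.1722]
tool_rot: [-2.743, -1.434, 0.138]
force: [-0.4, 0.2, -0.9]
grip_width: 0.75
```

```bash
cat >> h.py <<'E'
def tz():
    s=env.read_state(); print("tz",Rn.from_rotvec(s["tool_rot"]).as_matrix()[:,2].round(4),s["position"].round(4),round(s["time"],2))
E
python3 -c "
from h import *
tz()"
```

```text
tz [-0.0991 -0.003  -0.9951] [0.5176 0.0949 0.1722] 28.15
```

Call:
{"name": "jog_arm", "arguments": {"rows": [[0, -0.05, 0, 0], [0, -0.05, 0, 0], [0, 0, 0, 0]]}}

```text
time: 28.52
position: [0.4325, 0.1534, 0.1797]
tool_rot: [-2.747, -1.424, 0.141]
force: [0.8, 0.2, -0.2]
grip_width: 0.751
```

```bash
python3 -c "
from h import *
tz()"
```

```text
tz [-0.101  -0.0028 -0.9949] [0.4325 0.1534 0.1797] 28.52
```

Call:
{"name": "jog_arm", "arguments": {"rows": [[0, 0.03, 0, 8], [0, 0.03, 0, 8], [0, 0.03, 0, 8], [0, 0, 0, 0]]}}

```text
time: 29.02
position: [0.4986, 0.0911, 0.1738]
tool_rot: [-3.009, -0.805, 0.151]
force: [0.4, 0.9, 0.0]
grip_width: 0.748
```

```bash
python3 -c "
from h import *
tz()"
```

```text
tz [-0.0995 -0.0029 -0.995 ] [0.4986 0.0911 0.1738] 29.02
```

Call:
{"name": "jog_arm", "arguments": {"rows": [[0, -0.03, 0, -8], [0, -0.03, 0, -8], [0, -0.03, 0, -8], [0, 0, 0, 0]]}}

```text
time: 29.52
position: [0.4405, 0.1641, 0.1791]
tool_rot: [-2.746, -1.426, 0.14]
force: [0.7, 0.2, 0.1]
grip_width: 0.75
```

```bash
python3 -c "
from h import *
tz()"
```

```text
tz [-0.1007 -0.0026 -0.9949] [0.4405 0.1641 0.1791] 29.52
```

Run:
```python
from h import *
c=camera_info("wrist"); im=capture("wrist")[:,:,::-1].copy(); cv2.imwrite("pics/w16.png",im)
hsv=cv2.cvtColor(im,cv2.COLOR_BGR2HSV)
m=((hsv[...,0]>12)&(hsv[...,0]<38)&(hsv[...,1]>40)).astype(np.uint8)
cs,_=cv2.findContours(m[:290],cv2.RETR_EXTERNAL,cv2.CHAIN_APPROX_NONE)
for k in cs:
    if cv2.contourArea(k)>200: print(cv2.boundingRect(k),cv2.minAreaRect(k))
cv2.imwrite("pics/w16c.png",cv2.resize(cv2.convertScaleAbs(im[120:260,220:360],alpha=1.8),None,fx=4,fy=4,interpolation=cv2.INTER_CUBIC))
```

```text
(275, 157, 42, 62) ((295.5, 187.5), (61.0, 41.0), 90.0)
(537, 117, 23, 52) ((548.0, 142.5), (51.0, 22.0), 90.0)
(388, 0, 140, 64) ((455.3000793457031, 10.599971771240234), (56.796119689941406, 137.74179077148438), 63.43495178222656)
```

View pics/w16c.png

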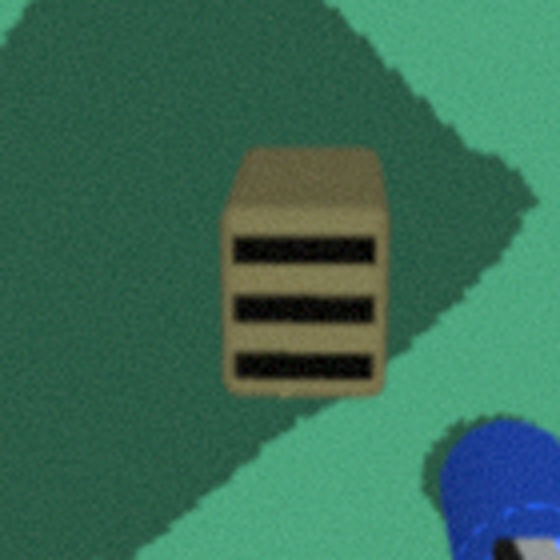

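The flat's ribbed top is centred at (296,195), square to the jaws. The blue round is clear to the right.

Run:
```python
from h import *
off((296,195),.07); tz()
plan((.4465,.1575,.03),54.4,5)
```

```text
top at [0.4484 0.1608 0.07  ] in tool [0.0082 0.0161 0.1078]
tz [-0.1002 -0.0026 -0.995 ] [0.4413 0.1636 0.1791] 29.57
t 29.57 pos [0.4413 0.1636 0.1791] yaw 54.89 j6 0.81 w 0.748
[[0.0014,0.0039,0.0296,0.1],[0.0014,0.0039,0.0296,0.1],[0.0014,0.0039,0.0296,0.1],[0.0014,0.0039,0.0296,0.1],[0.0014,0.0039,0.0296,0.1]]
```

Call:
{"name": "jog_arm", "arguments": {"rows": [[0.005, 0.01, 0.025, 0], [0.004, 0.006, 0.03, 0], [0, 0.002, 0.03, 0], [0, 0.001, 0.03, 0], [0, 0, 0, 0]]}}

```text
time: 30.2
position: [0.454, 0.1582, 0.0599]
tool_rot: [-2.756, -1.412, 0.134]
force: [-0.0, -0.0, -0.1]
grip_width: 0.747
```

Run:
```python
from h import *
tz(); plan((.448,.159,.028),54.9,1)
cv2.imwrite("pics/w17.png",capture("wrist")[:,:,::-1])
```

```text
tz [-0.0961 -0.0019 -0.9954] [0.454  0.1582 0.0599] 30.2
t 30.2 pos [0.454  0.1582 0.0599] yaw 54.38 j6 0.79 w 0.747
[[-0.0011,-0.0029,0.0324,-0.5]]
```

View pics/w17.png

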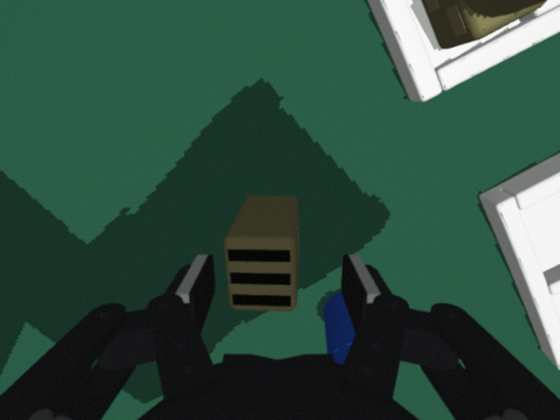

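Call:
{"name": "jog_arm", "arguments": {"rows": [[-0.001, -0.003, 0.016, 0], [0, -0.001, 0.014, 0], [0, 0, 0.002, 0], [0, 0, 0, 0]]}}

```text
time: 30.75
position: [0.4507, 0.16, 0.0321]
tool_rot: [-2.76, -1.411, 0.122]
force: [0.0, 0.1, 0.4]
grip_width: 0.751
```

Call:
{"name": "jog_arm", "arguments": {"rows": [[0, 0, 0, 0], [0, 0, 0, 0], [0, 0, 0, 0], [0, 0, 0, 0], [0, 0, 0, 0]], "hand": -1}}

```text
time: 31.38
position: [0.4513, 0.1601, 0.0331]
tool_rot: [-2.76, -1.411, 0.12]
force: [0.4, -0.6, -1.3]
grip_width: 0.42
```

Call:
{"name": "jog_arm", "arguments": {"rows": [[0, 0, -0.025, 0], [0, 0, -0.03, 0], [0, 0, -0.03, 0], [0, 0, -0.03, 0], [0, 0, -0.025, 0], [0, 0, 0, 0]]}}

```text
time: 32.12
position: [0.4632, 0.1599, 0.176]
tool_rot: [-2.76, -1.41, 0.123]
force: [0.0, -0.6, -2.4]
grip_width: 0.418
```

Run:
```python
from h import *
tz(); plan((.6073,.056,.18),87,9)
cv2.imwrite("pics/w18.png",capture("wrist")[:,:,::-1])
```

```text
tz [-8.88e-02 -5.00e-04 -9.96e-01] [0.4632 0.1599 0.176 ] 32.12
t 32.12 pos [0.4632 0.1599 0.176 ] yaw 54.25 j6 0.8 w 0.418
[[-0.0,0.0197,-0.0019,-3.6],[-0.0013,0.0196,-0.0019,-3.6],[-0.0025,0.0195,-0.0019,-3.6],[-0.0038,0.0193,-0.0019,-3.6],[-0.005,0.019,-0.0019,-3.6],[-0.0062,0.0187,-0.0019,-3.6],[-0.0073,0.0182,-0.0019,-3.6],[-0.0085,0.0177,-0.0019,-3.6],[-0.0096,0.0172,-0.0019,-3.6]]
```

View pics/w18.png

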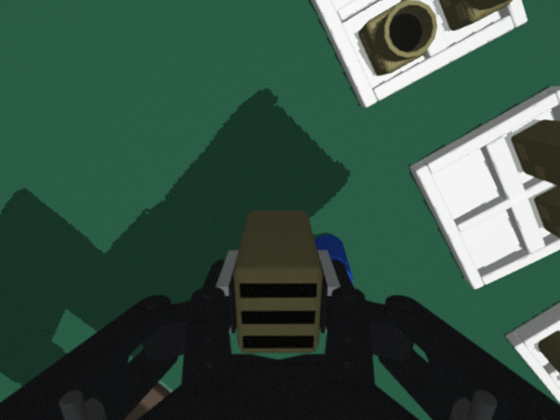

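The unit is held square in the jaws. Carrying it to the near-left cell of the flat tray.

Call:
{"name": "jog_arm", "arguments": {"rows": [[0, 0.0195, -0.003, -3.6], [-0.001, 0.0195, -0.003, -3.6], [-0.0025, 0.0195, -0.003, -3.6], [-0.004, 0.0195, -0.003, -3.6], [-0.005, 0.019, -0.003, -3.6], [-0.006, 0.0185, -0.003, -3.6], [-0.0075, 0.018, -0.003, -3.6], [-0.0085, 0.0175, -0.003, -3.6], [-0.0095, 0.017, -0.003, -3.6], [0, 0, 0, 0], [0, 0, 0, 0]]}}

```text
time: 33.55
position: [0.6047, 0.0539, 0.1701]
tool_rot: [-2.209, -2.116, 0.131]
force: [-0.3, 0.3, -1.6]
grip_width: 0.413
```

Run:
```python
from h import *
tz(); plan((.610,.056,.06),87,5)
```

```text
tz [-0.1168 -0.0017 -0.9932] [0.6047 0.0539 0.1701] 33.55
t 33.55 pos [0.6047 0.0539 0.1701] yaw 87.57 j6 0.03 w 0.413
[[0.0006,0.0036,0.0217,0.1],[0.0006,0.0036,0.0217,0.1],[0.0006,0.0036,0.0217,0.1],[0.0006,0.0036,0.0217,0.1],[0.0006,0.0036,0.0217,0.1]]
```

Call:
{"name": "jog_arm", "arguments": {"rows": [[0.001, 0.005, 0.022, 0], [0.001, 0.004, 0.022, 0], [0.001, 0.004, 0.022, 0], [0, 0.003, 0.022, 0], [0, 0.003, 0.02, 0], [0, 0, 0, 0]]}}

```text
time: 34.3
position: [0.6066, 0.0594, 0.0559]
tool_rot: [-2.21, -2.111, 0.135]
force: [0.1, -0.2, -0.0]
grip_width: 0.418
```

Run:
```python
from h import *
tz(); plan((.611,.056,.043),87,3)
cv2.imwrite("pics/w19.png",capture("wrist")[:,:,::-1])
```

```text
tz [-0.1205 -0.0016 -0.9927] [0.6066 0.0594 0.0559] 34.3
t 34.3 pos [0.6066 0.0594 0.0559] yaw 87.39 j6 0.04 w 0.418
[[-0.001,0.002,0.0041,0.1],[-0.001,0.002,0.0041,0.1],[-0.001,0.002,0.0041,0.1]]
```

View pics/w19.png

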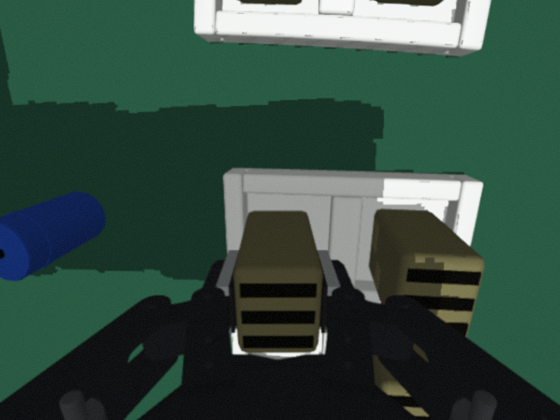

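The unit is in the near-left cell, between the walls. Lowering.

Call:
{"name": "jog_arm", "arguments": {"rows": [[-0.001, 0.002, 0.004, 0], [-0.001, 0.002, 0.004, 0], [0, 0.002, 0.004, 0], [0, 0, 0, 0]]}}

```text
time: 34.85
position: [0.6125, 0.0572, 0.0456]
tool_rot: [-2.213, -2.113, 0.13]
force: [0.6, 0.0, 0.1]
grip_width: 0.417
```

Call:
{"name": "jog_arm", "arguments": {"rows": [[0, 0, 0.002, 0], [0, 0, 0.002, 0], [0, 0, 0, 0]]}}

```text
time: 35.22
position: [0.6123, 0.0572, 0.0422]
tool_rot: [-2.214, -2.113, 0.129]
force: [-1.0, 0.6, 1.8]
grip_width: 0.416
```

Call:
{"name": "jog_arm", "arguments": {"rows": [[0, 0, 0, 0], [0, 0, 0, 0], [0, 0, 0, 0], [0, -0.002, -0.015, 0], [0, -0.0035, -0.03, 0], [0, -0.0035, -0.03, 0], [0, -0.004, -0.03, 0], [0, -0.004, -0.03, 0], [0, 0, 0, 0]], "hand": 0.35}}

```text
time: 36.35
position: [0.611, 0.0583, 0.1876]
tool_rot: [-2.215, -2.115, 0.126]
force: [1.1, 0.0, -0.2]
grip_width: 0.674
```

Run:
```python
from h import *
tz(); plan((.4555,-.29,.19),87,12)
cv2.imwrite("pics/w20.png",capture("wrist")[:,:,::-1])
```

```text
tz [-0.1117 -0.0017 -0.9937] [0.611  0.0583 0.1876] 36.35
t 36.35 pos [0.611  0.0583 0.1876] yaw 87.38 j6 0.04 w 0.674
[[-0.0296,-0.0115,0.0013,0.0],[-0.0296,-0.0115,0.0013,0.0],[-0.0296,-0.0115,0.0013,0.0],[-0.0296,-0.0115,0.0013,0.0],[-0.0296,-0.0115,0.0013,0.0],[-0.0296,-0.0115,0.0013,0.0],[-0.0296,-0.0114,0.0013,0.0],[-0.0296,-0.0114,0.0013,0.0],[-0.0296,-0.0114,0.0013,0.0],[-0.0296,-0.0114,0.0013,0.0],[-0.0297,-0.0114,0.0013,0.0],[-0.0297,-0.0114,0.0013,0.0]]
```

View pics/w20.png

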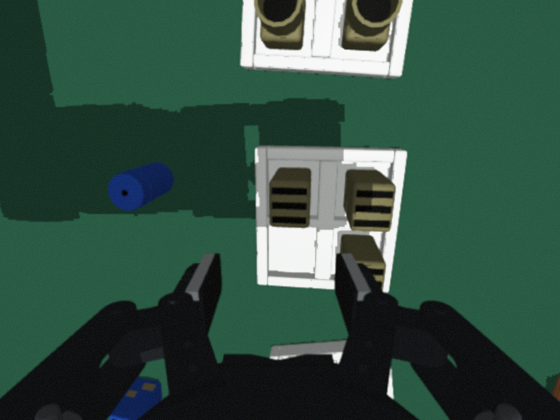

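The flat stands upright in the near-left cell at (290,195). Now to the right flat: move across first, then turn.

Call:
{"name": "jog_arm", "arguments": {"rows": [[-0.0295, -0.0115, 0, 0], [-0.0295, -0.0115, 0, 0], [-0.0295, -0.0115, 0, 0], [-0.0295, -0.0115, 0, 0], [-0.0295, -0.0115, 0, 0], [-0.0295, -0.0115, 0, 0], [-0.0295, -0.0115, 0, 0], [-0.0295, -0.0115, 0, 0], [-0.0295, -0.0115, 0, 0], [-0.0295, -0.0115, 0, 0], [-0.0295, -0.0115, 0, 0], [-0.0295, -0.0115, 0, 0]], "hand": 0.5}}

```text
time: 37.9
position: [0.4485, -0.2965, 0.1969]
tool_rot: [-2.199, -2.108, 0.138]
force: [0.3, 0.4, -0.0]
grip_width: 0.748
```

Call:
{"name": "jog_arm", "arguments": {"rows": [[0, 0, 0, 0], [0, 0, 0, -9.5], [0, 0, 0, -9.5], [0, 0, 0, -9.5], [0, 0, 0, -9.5], [0, 0, 0, -9.5], [0, 0, 0, -9.5], [0, 0, 0, -9.5], [0, 0, 0, -9.5], [0, 0, 0, -9], [0, 0, 0, 0]]}}

```text
time: 39.28
position: [0.4481, -0.2878, 0.1907]
tool_rot: [-0.12, -2.999, -0.012]
force: [-0.4, -0.1, 0.1]
grip_width: 0.747
```

Run:
```python
from h import *
tz(); plan((.4555,-.303,.14),172,1)
cv2.imwrite("pics/w21.png",capture("wrist")[:,:,::-1])
```

```text
tz [-0.1388  0.0138 -0.9902] [ 0.4481 -0.2878  0.1907] 39.27
t 39.27 pos [ 0.4481 -0.2878  0.1907] yaw 175.41 j6 -2.1 w 0.747
[[-0.0156,-0.0147,0.049,3.4]]
```

View pics/w21.png

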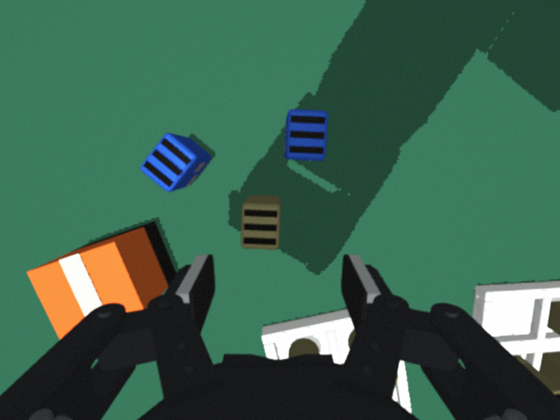

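The olive flat is at (261,228). The blue look-alikes at (307,135) and (176,162) and the carton are clear of the finger paths.

Run:
```python
from h import *
off((261,227.5),.07)
plan((.4555,-.303,.09),175,4)
```

```text
top at [ 0.4538 -0.3048  0.07  ] in tool [-0.0239 -0.0167  0.1185]
t 39.33 pos [ 0.4481 -0.2878  0.1908] yaw 175.29 j6 -2.1 w 0.752
[[-0.0056,-0.0037,0.0246,0.1],[-0.0057,-0.0037,0.0246,0.1],[-0.0057,-0.0037,0.0246,0.1],[-0.0057,-0.0037,0.0246,0.1]]
```

Call:
{"name": "jog_arm", "arguments": {"rows": [[-0.007, -0.005, 0.022, 0], [-0.006, -0.004, 0.024, 0], [-0.005, -0.004, 0.024, 0], [-0.005, -0.003, 0.024, 0], [0, 0, 0, 0]]}}

```text
time: 39.95
position: [0.4572, -0.303, 0.0915]
tool_rot: [-0.15, -2.998, -0.011]
force: [-0.1, -0.4, 1.2]
grip_width: 0.749
```

Run:
```python
from h import *
tz(); plan((.4545,-.304,.03),175,3)
cv2.imwrite("pics/w22.png",capture("wrist")[:,:,::-1])
```

```text
tz [-0.139   0.0141 -0.9902] [ 0.4572 -0.303   0.0915] 39.95
t 39.95 pos [ 0.4572 -0.303   0.0915] yaw 174.27 j6 -2.07 w 0.749
[[-0.002,-0.0004,0.0204,-0.2],[-0.002,-0.0004,0.0204,-0.2],[-0.002,-0.0004,0.0204,-0.2]]
```

View pics/w22.png

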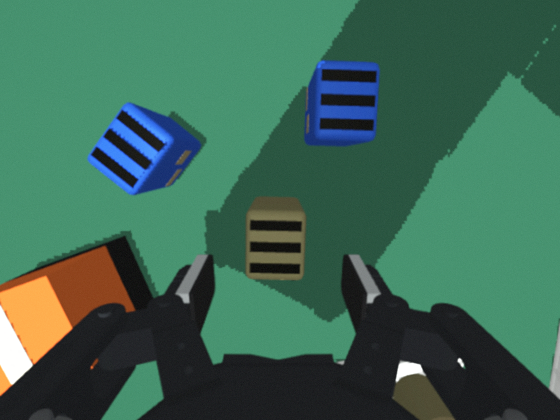

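The unit is centred between the jaws. I'll narrow the opening a little for carton clearance and descend.

Call:
{"name": "jog_arm", "arguments": {"rows": [[-0.002, 0, 0.02, 0], [-0.002, 0, 0.02, 0], [-0.002, 0, 0.018, 0], [0, 0, 0.003, 0], [0, 0, 0, 0]], "hand": 0.4}}

```text
time: 40.62
position: [0.4572, -0.3036, 0.0343]
tool_rot: [-0.157, -3.004, -0.003]
force: [-0.3, -0.7, -0.2]
grip_width: 0.703
```

Call:
{"name": "jog_arm", "arguments": {"rows": [[0, 0, 0, 0], [0, 0, 0, 0], [0, 0, 0, 0], [0, 0, 0, 0], [0, 0, 0, 0]], "hand": -1}}

```text
time: 41.25
position: [0.4578, -0.304, 0.0358]
tool_rot: [-0.158, -3.006, -0.001]
force: [0.6, -0.2, -2.0]
grip_width: 0.415
```

Call:
{"name": "jog_arm", "arguments": {"rows": [[0.002, 0, -0.025, 0], [0.003, 0, -0.03, 0], [0.003, 0, -0.03, 0], [0.003, 0, -0.03, 0], [0.003, 0, -0.03, 0], [0, 0, 0, 0]]}}

```text
time: 42.0
position: [0.4627, -0.3033, 0.185]
tool_rot: [-0.158, -3.004, -0.003]
force: [0.5, -0.3, -2.1]
grip_width: 0.414
```

Run:
```python
from h import *
tz(); plan((.6036,-.0162,.18),177,11)
cv2.imwrite("pics/w23.png",capture("wrist")[:,:,::-1])
```

```text
tz [-0.1325  0.009  -0.9911] [ 0.4627 -0.3033  0.185 ] 42.0
t 42.0 pos [ 0.4627 -0.3033  0.185 ] yaw 173.96 j6 -2.08 w 0.414
[[-0.01,0.0273,-0.001,-0.3],[-0.0101,0.0272,-0.001,-0.3],[-0.0102,0.0272,-0.001,-0.3],[-0.0104,0.0272,-0.001,-0.3],[-0.0105,0.0271,-0.001,-0.3],[-0.0106,0.027,-0.001,-0.3],[-0.0108,0.027,-0.001,-0.3],[-0.0109,0.0269,-0.001,-0.3],[-0.011,0.0269,-0.001,-0.3],[-0.0111,0.0268,-0.001,-0.3],[-0.0113,0.0268,-0.001,-0.3]]
```

View pics/w23.png

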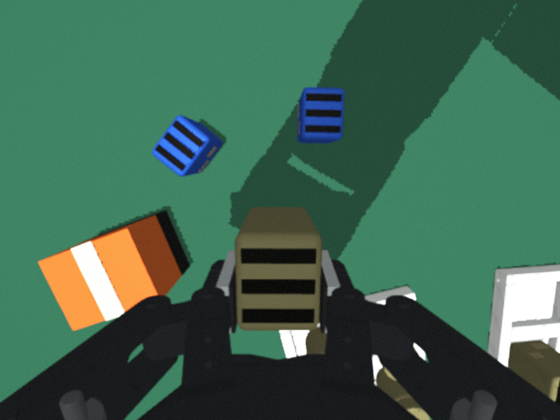

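Run:
```python
from h import *
off((278.5,282),.185+.034)
```

```text
top at [ 0.4558 -0.3032  0.219 ] in tool [ 0.0109 -0.0011 -0.0342]
```

Call:
{"name": "jog_arm", "arguments": {"rows": [[-0.01, 0.0275, -0.002, 0], [-0.01, 0.0275, -0.002, 0], [-0.01, 0.027, -0.002, 0], [-0.0105, 0.027, -0.002, 0], [-0.0105, 0.027, -0.002, 0], [-0.0105, 0.027, -0.002, 0], [-0.011, 0.027, -0.002, 0], [-0.011, 0.027, -0.002, 0], [-0.011, 0.027, -0.002, 0], [-0.011, 0.027, -0.002, 0], [0, 0, 0, 0], [0, 0, 0, 0]]}}

```text
time: 43.55
position: [0.5947, -0.0355, 0.1693]
tool_rot: [-0.16, -2.976, -0.016]
force: [-0.3, -0.1, -1.6]
grip_width: 0.419
```

Run:
```python
from h import *
tz(); plan((.604,-.0162,.07),177,5)
cv2.imwrite("pics/w24.png",capture("wrist")[:,:,::-1])
```

```text
tz [-0.16    0.0191 -0.9869] [ 0.5947 -0.0355  0.1693] 43.55
t 43.55 pos [ 0.5947 -0.0355  0.1693] yaw 173.87 j6 -1.63 w 0.419
[[-0.0046,0.004,0.0194,-0.6],[-0.0047,0.004,0.0194,-0.6],[-0.0047,0.0039,0.0194,-0.6],[-0.0047,0.0038,0.0194,-0.6],[-0.0048,0.0038,0.0194,-0.6]]
```

View pics/w24.png

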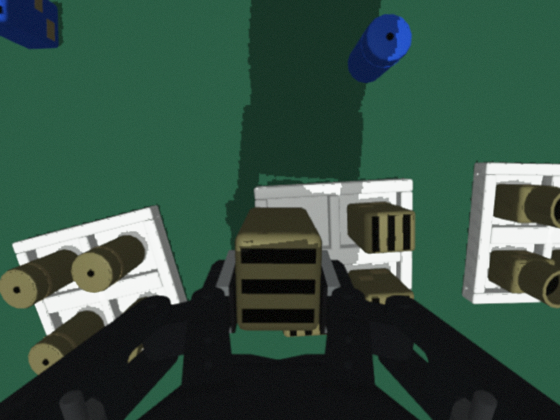

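Call:
{"name": "jog_arm", "arguments": {"rows": [[-0.009, 0.01, 0.01, 0], [-0.008, 0.008, 0.015, -3], [-0.003, 0.003, 0.02, 0], [-0.003, 0, 0.02, 0], [0, 0, 0, 0]]}}

```text
time: 44.22
position: [0.6097, -0.016, 0.0965]
tool_rot: [-0.085, -2.978, -0.023]
force: [-0.7, 0.3, -0.8]
grip_width: 0.416
```

Run:
```python
from h import *
tz(); plan((.608,-.0162,.06),177,2)
cv2.imwrite("pics/w25.png",capture("wrist")[:,:,::-1]); cv2.imwrite("pics/s25.png",capture("side")[:,:,::-1])
```

```text
tz [-0.161   0.02   -0.9867] [ 0.6097 -0.016   0.0965] 44.23
t 44.23 pos [ 0.6097 -0.016   0.0965] yaw 176.77 j6 -1.65 w 0.416
[[-0.0021,-0.0003,0.0182,-0.1],[-0.0021,-0.0004,0.0182,-0.1]]
```

View pics/w25.png

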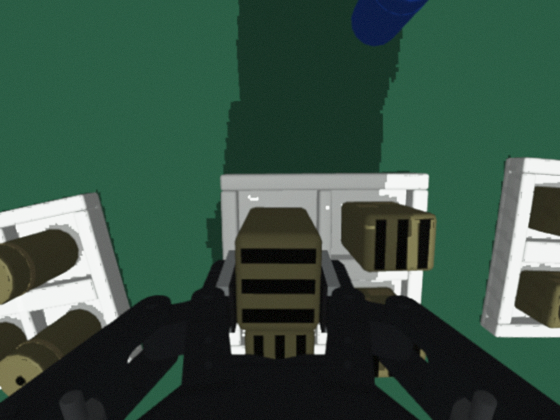

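View pics/s25.png

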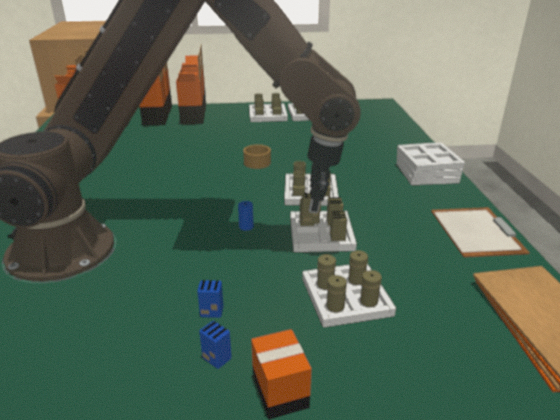

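Run:
```python
from h import *
off((279,208.5),.061)   # -x bottom edge of held unit
off((279,190),.020) # inner near wall top edge
off((330,190),.022); off((240,190),.022)
print(cell(*TR["flat"],-.063,-.036))
```

```text
top at [ 0.5859 -0.015   0.061 ] in tool [ 0.0184 -0.0006  0.0408]
top at [ 0.5776 -0.0139  0.02  ] in tool [ 0.0201 -0.0005  0.0826]
top at [0.5797 0.0244 0.022 ] in tool [0.0205 0.0379 0.081 ]
top at [ 0.5757 -0.0431  0.022 ] in tool [ 0.0207 -0.0297  0.0803]
[ 0.57665933 -0.01386654]
```

The unit's base edge is at x=.586 and should be about .582, so I'll shift it 4 mm back and lower.

Call:
{"name": "jog_arm", "arguments": {"rows": [[0.001, 0, 0.018, 0], [-0.001, 0, 0.015, 0], [-0.002, 0, 0.01, 0], [0, 0, 0, 0]]}}

```text
time: 44.82
position: [0.6075, -0.0159, 0.0566]
tool_rot: [-0.087, -2.986, -0.022]
force: [-0.6, 0.1, -0.6]
grip_width: 0.413
```

Run:
```python
from h import *
tz(); plan((.6055,-.0162,.046),177,2)
cv2.imwrite("pics/w26.png",capture("wrist")[:,:,::-1])
```

```text
tz [-0.1534  0.0191 -0.988 ] [ 0.6075 -0.0159  0.0566] 44.83
t 44.83 pos [ 0.6075 -0.0159  0.0566] yaw 176.72 j6 -1.65 w 0.413
[[0.0002,-0.0003,0.0054,-0.1],[0.0002,-0.0003,0.0054,-0.1]]
```

View pics/w26.png

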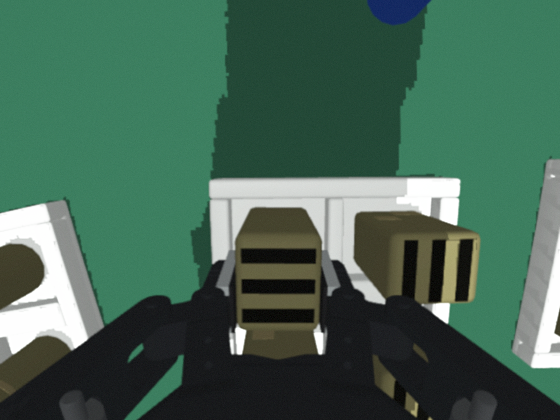

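It's clear of the near wall and the neighbouring unit. Lowering to the floor.

Call:
{"name": "jog_arm", "arguments": {"rows": [[0, 0, 0.005, 0], [0, 0, 0.004, 0], [0, 0, 0.002, 0], [0, 0, 0, 0]]}}

```text
time: 45.38
position: [0.6065, -0.0157, 0.0465]
tool_rot: [-0.087, -2.988, -0.022]
force: [1.6, -0.0, -1.1]
grip_width: 0.416
```

Call:
{"name": "jog_arm", "arguments": {"rows": [[0, 0, 0.002, 0], [0, 0, 0, 0]]}}

```text
time: 45.62
position: [0.6062, -0.0157, 0.0445]
tool_rot: [-0.087, -2.988, -0.022]
force: [-0.6, -0.4, -1.0]
grip_width: 0.421
```

Call:
{"name": "jog_arm", "arguments": {"rows": [[0, 0, 0.001, 0], [0, 0, 0, 0]]}}

```text
time: 45.88
position: [0.6062, -0.0157, 0.0436]
tool_rot: [-0.087, -2.989, -0.022]
force: [0.0, -0.0, -1.9]
grip_width: 0.414
```

Call:
{"name": "jog_arm", "arguments": {"rows": [[0, 0, 0, 0], [0, 0, 0, 0], [0, 0, 0, 0], [0.002, 0, -0.015, 0], [0.004, 0, -0.03, 0], [0.004, 0, -0.03, 0], [0.004, 0, -0.03, 0], [0.004, 0, -0.03, 0], [0, 0, 0, 0]], "hand": 0.25}}

```text
time: 47.0
position: [0.6092, -0.0173, 0.1897]
tool_rot: [-0.087, -2.992, -0.021]
force: [-0.6, -0.8, 0.5]
grip_width: 0.624
```

Call:
{"name": "jog_arm", "arguments": {"rows": [[0.03, -0.03, -0.02, 0], [0.03, -0.04, -0.01, 0], [0.03, -0.04, 0, 0], [0.02, -0.04, 0, 0], [0, -0.04, 0, 0], [0, 0, 0, 0], [0, 0, 0, 0]]}}

```text
time: 47.88
position: [0.4885, -0.2051, 0.2347]
tool_rot: [-0.085, -2.99, -0.022]
force: [-0.3, 0.9, 0.4]
grip_width: 0.622
```

Run:
```python
from h import *
tz()
for n in("wrist","side","top"): cv2.imwrite(f"pics/{n}_end.png",capture(n)[:,:,::-1])
t=cv2.imread("pics/top_end.png"); s=cv2.imread("pics/side_end.png")
cv2.imwrite("pics/end.png",np.vstack([cv2.resize(t[130:310,60:500],(800,327)),cv2.resize(s[140:330,190:480],(412,270))[:, :].repeat(1,0) if 0 else cv2.copyMakeBorder(cv2.resize(s[140:330,190:480],(412,270)),0,0,0,388,0)]))
```

```text
tz [-0.1491  0.0187 -0.9886] [ 0.4885 -0.2051  0.2347] 47.88
```

View pics/end.png

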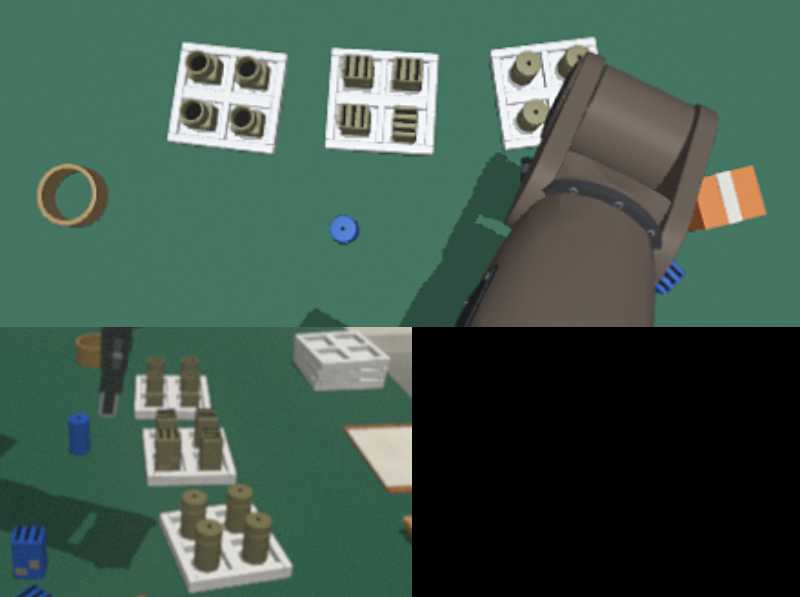

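View pics/wrist_end.png

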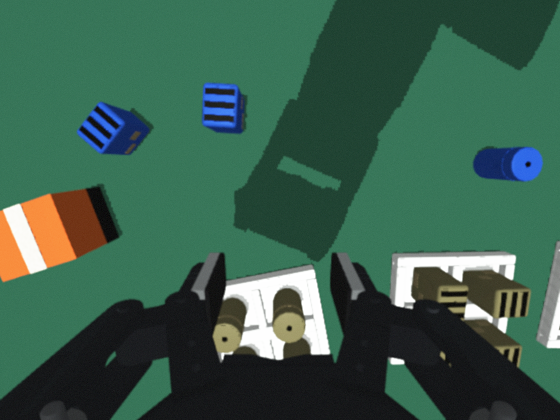

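Each tray shows four units. I'll check the placed tops numerically.

Run:
```python
from h import *
im=cv2.imread("pics/top_end.png")
a=cv2.resize(im[175:225,150:290],None,fx=5.6,fy=5.6,interpolation=cv2.INTER_CUBIC)
b=cv2.resize(im[145:220,325:400],None,fx=4,fy=4,interpolation=cv2.INTER_CUBIC)
b=cv2.copyMakeBorder(b,0,0,0,a.shape[1]-b.shape[1],0)
cv2.imwrite("pics/endc.png",np.vstack([a,b]))
```

```text
(no output)
```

View pics/endc.png

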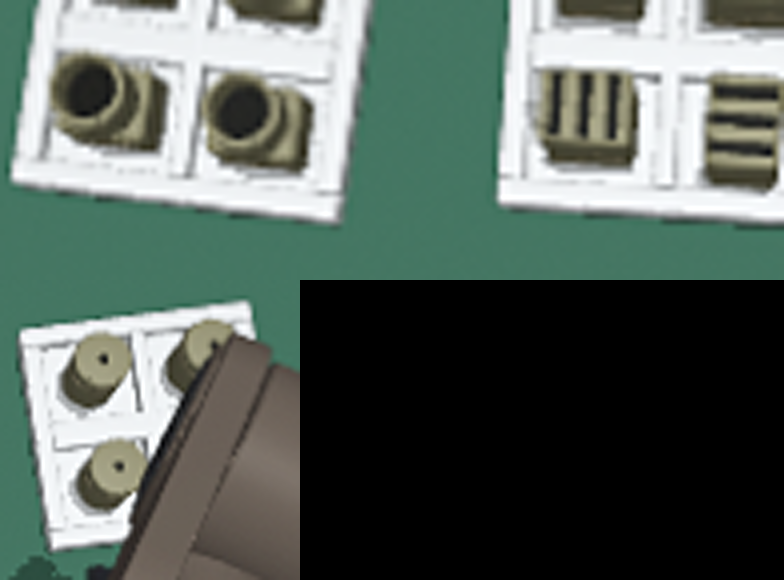

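Run:
```python
from h import *
def go(n,tr,u,v,x0,y0,f):
    p=rays("top",[[x0+u/f-.4,y0+v/f-.4]],.078)[0,:2]; c,y=TR[tr]; a=np.radians(y); d=p-np.array(c)
    print(n,p.round(4),"tray",np.round([np.cos(a)*d[0]+np.sin(a)*d[1],-np.sin(a)*d[0]+np.cos(a)*d[1]],4))
go("hornL","horn",88,90,150,175,5.6); go("hornR","horn",243,110,150,175,5.6)
go("flatL","flat",589,105,150,175,5.6); go("flatR","flat",744,120,150,175,5.6)
go("round","round",118,466-280,325,145,4)
```

```text
hornL [0.6142 0.2839] tray [-0.0352  0.0324]
hornR [0.6053 0.2122] tray [-0.0359 -0.0398]
flatL [0.6087 0.0548] tray [-0.0345  0.0342]
flatR [ 0.6024 -0.0155] tray [-0.0372 -0.0363]
round [ 0.6168 -0.1976] tray [-0.0345  0.0375]
```

```bash
python3 -c "
from h import *
print(order.close_job())"
```

```text
the job is handed in; nothing more can be done
None
```

All five units are in their trays and the job is handed in, at about 48 s of the 115 s allowed. The hand-in reports no verdict, so the checks below are my own.

- **Positions:** in the last top view, each unit's top, read at the height it should have on the cell floor, was within about 4 mm of its cell centre (the tolerance is 16 mm). No height was measured separately. The side and wrist views show every unit upright and all three trays full.
- **Bystanders:** the tape, the carton and the blue look-alikes show no visible shift in the pictures. I did not measure them.
- **One unit turned:** the flat in the near-right cell stands turned 90° from its neighbours. I did this on purpose because of the tool tilt below.
- **Tool tilt:** the tool slowly picked up a tilt of about 0.15 rad during the carries. I could not undo it, and short test moves did not reproduce it. Three of the later placements were made with a tilted grip, and those units stood upright in the pictures after release.
- **Small disagreement:** the first top-camera and wrist-camera readings differed by several mm for some units, about 10 mm for one horn. I looked again with the wrist camera before gripping each horn and flat. The round was gripped from readings that agreed within 2 mm.

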